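# Bolt the guard and switch on the block heater with the reach hook

## Robot

A 7-joint arm with a two-finger parallel gripper is mounted at the origin on the work surface. World frame = base frame: x ahead of the robot, y to its left, z up, the work surface at z = 0. Lengths are in mm, angles in rad, forces in N, time in s.
With the tool pointing down it reaches from about 425 to 950 mm from the base axis. Payload 4.7 kg.
Tool frame: the origin (TCP) lies midway between the tips of the shut fingers; the grasp point (between the pads) lies 19 mm behind it; z points along the fingers, y is the direction in which the jaws open and shut (so a half turn about z gives the same grasp; the last joint's range is limited). The gripper opens to 87 mm and grips with 3 to 60 N. Pads are 19 mm wide; open, the fingers measure 117 mm over their backs; the gripper's body (75 mm by 190 mm) begins 51 mm behind the grasp point.
Start: joints at [-1.247, 0.469, -0.049, 1.532, 0.024, 1.141, -0.082], TCP at [233.191, 633.46, 222.573] pointing down, gripper open.
Joint ranges: [-2.59, 2.59], [-0.33, 1.99], [-1.39, 1.29], [0.1, 2.45], [-1.04, 4.18], [0.21, 1.99], [-2.66, 2.66]. Speed limits (rad/s): [2.57, 2.57, 3.14, 3.14, 3.14, 3.14, 3.14].

## Interface

Orientations are given as [roll, pitch, yaw] about the fixed x, y, z axes, in that order (R = Rz(yaw) Ry(pitch) Rx(roll)).
In Python, from station import bot, optics gives the robot as it stands.
- The arm moves only by the tool arm_command, never from a script. Its argument "plan" is a list that holds one entry, the list of rows, each a list of 7 numbers: the shift along the world's x, y, z as a fraction of full scale, then the turn, a rotation vector about the world's x, y, z as a fraction of full scale, then the opening, from -1 (shut) to 1 (fully open). A call has 1 to 12 rows; each row is the pose to reach, as a shift and turn from the pose measured when the call began, turning the shorter way round; what a row does not reach only later rows make up. Full scale, the value 1, is 20 cm for a shift and 180 degrees for a turn. A row lasts 1/12 s, in which the tool goes at most 41.7 mm and 7.16 degrees, less where a joint would pass 70% of its speed; a pose out of reach is approached as far as the arm can. A call with a number of a shift or a turn outside -1 to 1 is refused whole. A call with a gripper value outside its range is refused whole. The fingers move at their own pace and stop on an object; "grip_force" is the grip in N (left out, the last holds). Time passes only in rows, so rows that repeat a pose let the fingers close. It gives the time, the measured TCP pose, the force and the opening at its end, in the units of the state.
- bot.state(): the state, without advancing time (a new reading comes with each control period).
- optics.get_image(name): name is "scene" or "top" or "wrist"; returns the picture (420x560x3 uint8, red, green, blue); there is no depth.
- optics.camera_info(name): a dict with "vertical_fov" (degrees; the focal length in pixels is half the picture's height over the tangent of half this angle, whatever the lens; pixels are square), "cx", "cy" (the principal point, pixels), "k1" (the pictures are not rectified: a ray, as slopes to the right and down, at radius r is drawn at 1 + k1 r^2 times it, then the intrinsics apply), "position" and "rotation" of the camera in the world; the wrist camera has in their place "mount" (4x4, takes a point from camera to tool coordinates, whose origin is the TCP and whose axes are the flange's). Camera axes: x right, y down, z forward; pixel columns grow to the right and rows downward; lengths in mm; the calibration is good to about 2 mm. A picture is of the moment at which its call begins: read the wrist's pose just before it. camera_info takes no time and is no camera call.
- bot.job_done(): hands the job in, once; it reports no verdict.
The state is a dict: "clock": time; "joints": joint angles; "dq": joint speeds; "tau": joint torques, N m; "ee_pos": TCP position; "eef_rot": TCP orientation; "contact_force": force on the tool from outside, world axes, zero at the start; "moment": the same for the moment, N m; "gripper_width": finger opening in mm.
Only numpy, scipy, OpenCV 4.12 (cv2) and the standard library are available. Lean on these libraries where they do the work, as an engineer would, in place of code of your own. Each camera call takes 0.05 s, during which the arm holds its last target.

## Task

Get the block heater behind the guard running without putting a hand down behind the guard: first shoot the barrel bolt of the guard's hatch fully home, then lay the reach hook in the two notches of its stand so that its bent end hangs down, and let go of it. Take it again from there, reach over the guard with it and pull the heater's red paddle switch all the way over towards the robot. Finish with the hook back in both notches of its stand, bent end hanging down, and leave the bottle, flask and tube rack standing where they are.

Things in the scene. Friction and masses are not known exactly. Their poses are not given: they have to be found in the camera images.
- hook_grip (a point): Reach hook (bent steel rod, 0.30 kg): centre of its flat blue grip, 120 mm (x) by 30 (y) by 18 (z). In this frame an 8 mm round shaft runs from the grip's front end along +x to a bend at x = 190 mm and then along +y to an 18 mm orange ball centred at (190, 110, 0). Behind the grip an 8 mm stub runs to x = -110. Mass centre (35, 14, 0) mm. It starts flat on the bench, z up, this point 9 mm high.
- stand_seat (a point): Seat of the fixed hook stand, 155 mm above the bench: where hook_grip comes when the hook is laid in, shaft along this frame's +x (within 10 mm along x), the stub in the rear notch, the shaft in the front one, the bent end hanging free beyond the front post. z up. Laid there and let go, the hook rolls by its own weight until its bent end hangs down (hook_grip y within 15 degrees of down).
- stand: The hook stand: dark steel foot 275 x 85 x 12 mm (x from -110 to 165 mm), two posts 12 mm thick with their middles at x = -80 and x = 145 mm, each topped by a white 90-degree V notch, open upwards, 42 mm wide at the mouth and 21 mm deep. Origin on the bench right below the seat; x along the stand, z up.
- guard: Fixed clear-paned guard, 360 mm wide, 200 mm high. Origin on the bench midway along the front screen, in the middle of its 20 mm thick frame; x points square away from the robot, y along the screen to the left, z up. Wings of the same height run 230 mm back from both ends; open above and behind. The robot's side is x below 0.
- hatch (a joint): Hinge angle of the hatch, the clear panel in the right half of the guard's front screen (guard y from -158 to -4 mm): 0 is shut, positive swings towards the robot. It starts shut and a spring hinge (about 0.3 N m) keeps it so.
- bolt (a joint): Travel of the steel barrel bolt on the hatch, near its top: 0 is fully drawn, 0.030 m is fully home in the keeper on the guard's middle post. It moves along the guard's +y and needs about 2 N.
- bolt_knob (a point): Middle of the bolt's knob, 160 mm above the bench and 41 mm in front of the screen's middle plane; it moves with the bolt. The knob is a 12 mm round pin with a 14 mm black ball end, sticking out level towards the robot; it reaches 21 mm nearer the robot than this point. The bolt's guides stand out no farther than 22 mm from the screen's middle plane.
- switch (a joint): Angle of the red paddle switch on the heater: 0 is off, leaning away from the robot by 0.42 rad; 0.84 rad is on, leaning towards the robot as much. It stays where it is left; 1 to 2 N on the paddle moves it.
- switch_pivot (a point): Pivot of the paddle switch on the fixed block heater behind the guard, level with the top of its light grey box (200 x 190 mm, 90 mm high). x points to the heater's back (away from the robot), y to its left, z up. A block of capped tubes, 120 mm high, begins 55 mm behind this point; a bezel 26 mm square and 4 mm high surrounds the paddle's foot.
- paddle_tip (a point): Tip of the red paddle, 36 mm from its pivot. The paddle is 18 mm wide (heater y), 7 mm thick and swings in the heater's x-z plane.
- amber_bottle_mid (a point): Amber reagent bottle with a black cap, 58 mm across, 135 mm high, standing loose on the bench; this point is half-way up.
- flask_mid (a point): Greenish conical flask, 68 mm across at its foot, 100 mm high, standing loose on the bench; this point is half-way up.
- tube_rack_mid (a point): White tube rack with coloured caps, 62 x 104 mm, 52 mm high with its caps, loose on the bench; this point is 20 mm above the bench.

How it is judged (in metres and radians):
On the way, in this order (a step that is already met when the one before it is completed fails the run):
1. the hatch is shut and its bolt is home in the keeper (27 of 30 mm at least) (value of joint bolt above 0.027 m and value of joint hatch below 0.04 rad), for 0.1 s.
2. the reach hook lies in both notches of its stand, bent end hanging down, with the hand off it (distance between hook_grip and stand_seat below 0.024 m and z of hook_grip in the frame of stand_seat below 0.006 m and angle between the x axis of hook_grip and the x axis of stand_seat, either way round below 0.06 rad and angle between hook_grip's own y axis and vertical above 2.5 rad and contact force between reach_hook and the fingers below 0.05 N), for 0.2 s.
3. the paddle switch is over to on (value of joint switch above 0.7 rad), for 0.1 s.
At the end, for the whole second after the job is handed in: Bolt 27 of 30 mm home or more, hatch shut (under 0.04 rad), switch past 0.7 of 0.84 rad; hook at rest in both notches: grip centre within 24 mm of the seat and at most 6 mm above it, shaft within 0.06 rad of the stand's line, bent end within 0.64 rad of straight down (all of step 1 and value of joint switch above 0.7 rad and distance between hook_grip and stand_seat below 0.024 m and z of hook_grip in the frame of stand_seat below 0.006 m and angle between the x axis of hook_grip and the x axis of stand_seat, either way round below 0.06 rad and angle between hook_grip's own y axis and vertical above 2.5 rad and linear speed of reach_hook below 0.05 m/s); the robot touches nothing.
It fails at once if the hand goes down behind the guard's front screen (x of the grasp point in the frame of guard above 0 m and y of the grasp point in the frame of guard between -0.19 and 0.19 m and height (world z) of the grasp point below 0.24 m).
It fails at once if the amber bottle is knocked over or shifted by more than 25 mm (distance of amber_bottle_mid from where it was at the start of the episode above 0.025 m).
It fails at once if the flask is knocked over or shifted by more than 25 mm (distance of flask_mid from where it was at the start of the episode above 0.025 m).
It fails at once if the tube rack is shifted by more than 25 mm (distance of tube_rack_mid from where it was at the start of the episode above 0.025 m).
It also fails if it takes over 72 s, if anything falls off the work surface, if the arm or the gripper's body presses on something with over 40 N, if the wrist force passes 120 N, or if a joint passes its speed limit or range.

## Working session

There is one attempt and no reset: what is moved stays moved. The work goes in short steps, Python scripts to look and compute and a tool call to move; the robot and the scene stay as the last step left them, time stands still between calls to the robot, and variables do not carry over. Pictures are saved under pics/ and viewed, and the job is handed in when it is done.

Besides the shell and the picture viewer there is one more tool, called as name([rows], argument=value, ...), one row to a line, values as JSON. arm_command: Moves the arm, as the interface text tells. Its arguments: {"type":"object","properties":{"plan":{"type":"array"},"grip_force":{"type":"number"}},"required":["plan"]}

```bash
ls; mkdir -p pics
python3 - <<'E'
from station import bot, optics
import cv2
s=bot.state(); print(s)
for n in ("scene","top","wrist"):
    print(n, optics.camera_info(n))
    im=optics.get_image(n); cv2.imwrite(f"pics/{n}0.png",im[:,:,::-1])
E
```

```text
pics
{'clock': 0.0, 'joints': array([-1.24692517,  0.46946162, -0.04865693,  1.53371334,  0.02410878,
        1.14097696, -0.0823113 ]), 'dq': array([-0.0006365 , -0.00123503, -0.00123937, -0.00024798, -0.00024051,
        0.00167029,  0.00110036]), 'tau': array([-9.08794864e-04, -5.07983637e+01, -8.07371247e-02, -2.36150193e+01,
       -6.11863006e-02,  3.80496634e-02,  1.91981831e-04]), 'ee_pos': array([232.96015198, 632.87874835, 221.47779926]), 'eef_rot': array([-3.13962021e+00,  5.22137212e-05,  2.78890128e+00]), 'contact_force': array([ 0.08425912, -0.18494036,  0.13789653]), 'moment': array([-0.00615207, -0.00340609, -0.04524743]), 'gripper_width': 87.1725666396664}
scene {'vertical_fov': 52.93786448407862, 'cx': 273.5601701762363, 'cy': 209.259904634419, 'k1': 0.030895935082633934, 'position': array([954.49581557, 430.52556009, 953.63061331]), 'rotation': array([-2.49865096,  0.01548854,  2.41961929])}
top {'vertical_fov': 54.33304796964326, 'cx': 277.843860034139, 'cy': 207.9580826615085, 'k1': -0.039017153546232954, 'position': array([ 452.90631096,  -57.37648659, 1045.07102414]), 'rotation': array([-3.050606  , -0.00490675, -1.55441261])}
wrist {'vertical_fov': 59.87780787054315, 'cx': 278.52564217041106, 'cy': 214.650861611022, 'k1': -0.07594667376989309, 'mount': array([[ 9.00043196e-05, -9.66810252e-01, -2.55495457e-01,
         7.02879898e+01],
       [ 9.99999964e-01,  2.22486532e-05,  2.68083398e-04,
         7.23099010e-01],
       [-2.53501348e-04, -2.55495472e-01,  9.66810219e-01,
        -1.61145832e+02],
       [ 0.00000000e+00,  0.00000000e+00,  0.00000000e+00,
         1.00000000e+00]])}
```

View pics/scene0.png

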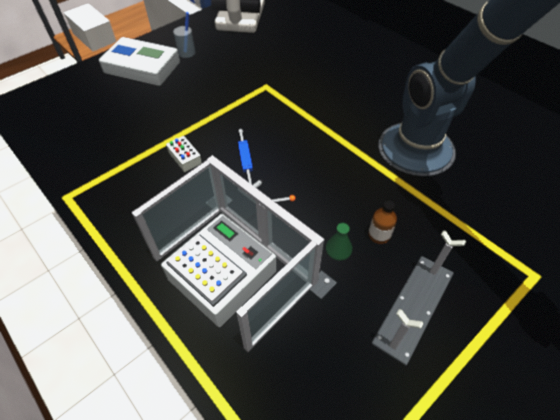

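View pics/top0.png

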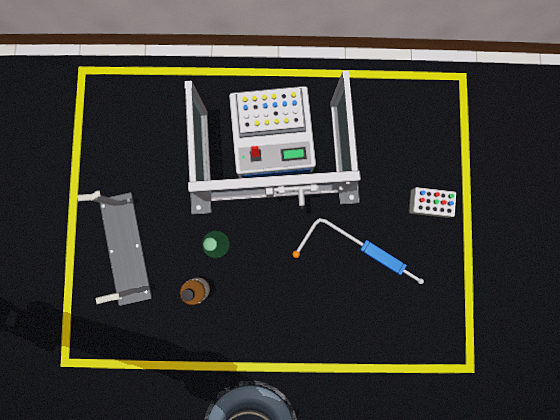

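View pics/wrist0.png

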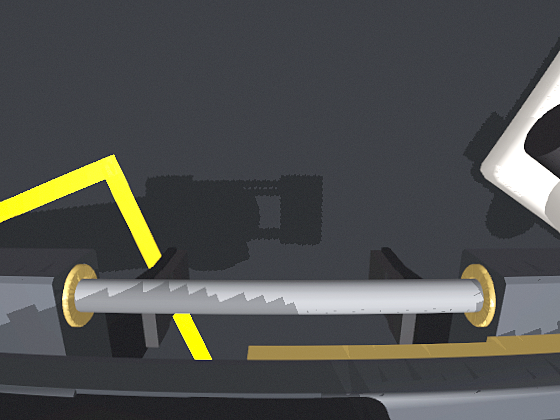

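```bash
cat > h.py <<'E'
import numpy as np, cv2
from scipy.spatial.transform import Rotation as R
from station import bot, optics
def K(c):
    f=210/np.tan(np.radians(c['vertical_fov'])/2); return np.array([[f,0,c['cx']],[0,f,c['cy']],[0,0,1.]])
def pose(n,st=None):
    c=optics.camera_info(n)
    if n=='wrist':
        st=st or bot.state(); T=np.eye(4);T[:3,:3]=R.from_euler('xyz',st['eef_rot']).as_matrix();T[:3,3]=st['ee_pos']
        T=T@c['mount']; return c,T[:3,:3],T[:3,3]
    return c,R.from_euler('xyz',c['rotation']).as_matrix(),np.array(c['position'])
def ray(n,uv,st=None):
    c,Rm,p=pose(n,st); k=np.array([c['k1'],0,0,0.])
    q=cv2.undistortPoints(np.array(uv,float).reshape(-1,1,2),K(c),k).reshape(-1,2)
    d=np.c_[q,np.ones(len(q))]@Rm.T
    return p,d/np.linalg.norm(d,axis=1)[:,None]
def onz(n,uv,z,st=None):
    p,d=ray(n,uv,st); return p+d*((z-p[2])/d[:,2])[:,None]
def proj(n,X,st=None):
    c,Rm,p=pose(n,st); x=(np.array(X,float).reshape(-1,3)-p)@Rm
    return cv2.projectPoints(x,np.zeros(3),np.zeros(3),K(c),np.array([c['k1'],0,0,0.]))[0].reshape(-1,2)
def tri(obs):
    A=np.zeros((3,3));b=np.zeros(3);L=[]
    for n,uv in obs:
        p,d=ray(n,[uv]);d=d[0];M=np.eye(3)-np.outer(d,d);A+=M;b+=M@p;L.append((M,p))
    X=np.linalg.solve(A,b); return X,[np.linalg.norm(M@(X-p)) for M,p in L]
def crop(path,out,x0,y0,x1,y1,s):
    im=cv2.imread(path)[y0:y1,x0:x1]; cv2.imwrite(out,cv2.resize(im,None,fx=s,fy=s,interpolation=cv2.INTER_CUBIC))
E
python3 - <<'E'
from h import *
crop('pics/top0.png','pics/t1.png',60,60,260,210,4)
crop('pics/top0.png','pics/t2.png',230,130,430,280,4)
crop('pics/top0.png','pics/t3.png',60,180,260,320,4)
crop('pics/scene0.png','pics/s1.png',210,120,350,225,5)
crop('pics/scene0.png','pics/s2.png',310,190,470,310,5)
E
python3 - <<'E'
from h import *
crop('pics/scene0.png','pics/s3.png',330,220,470,365,4)
E
```

```text
(no output)
```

View pics/t1.png

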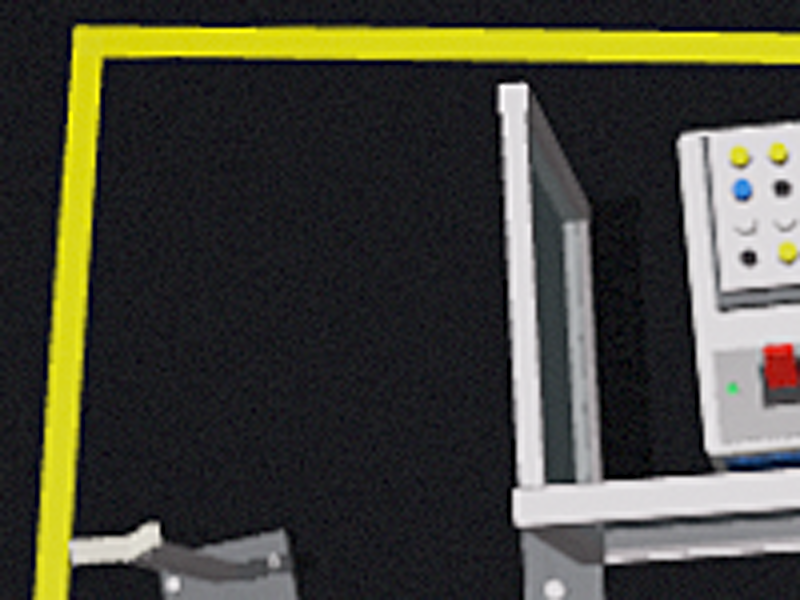

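View pics/t2.png

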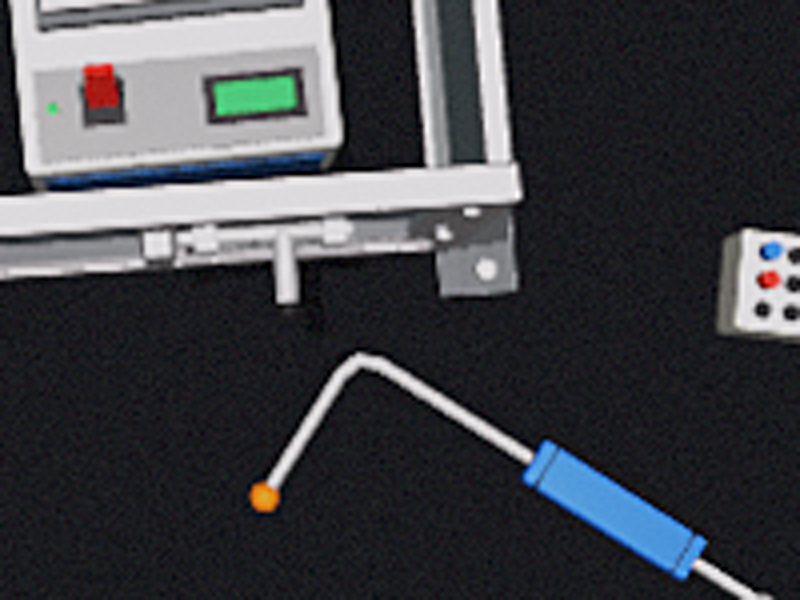

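View pics/t3.png

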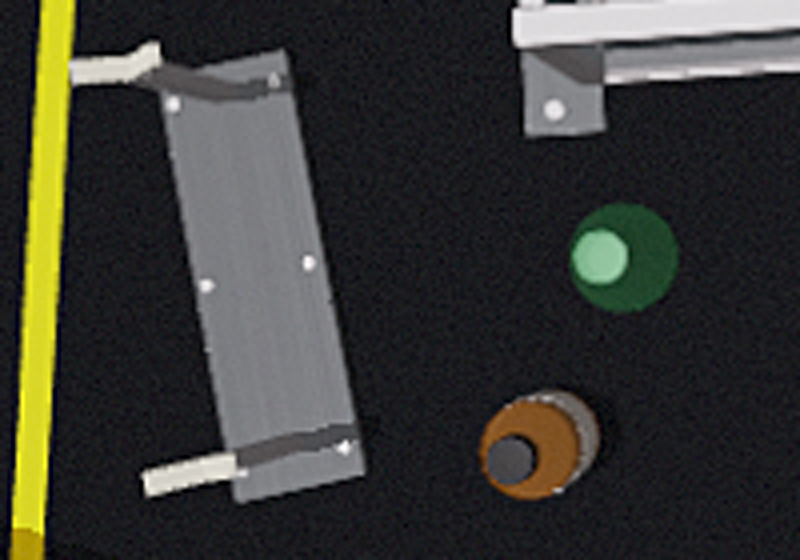

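View pics/s1.png

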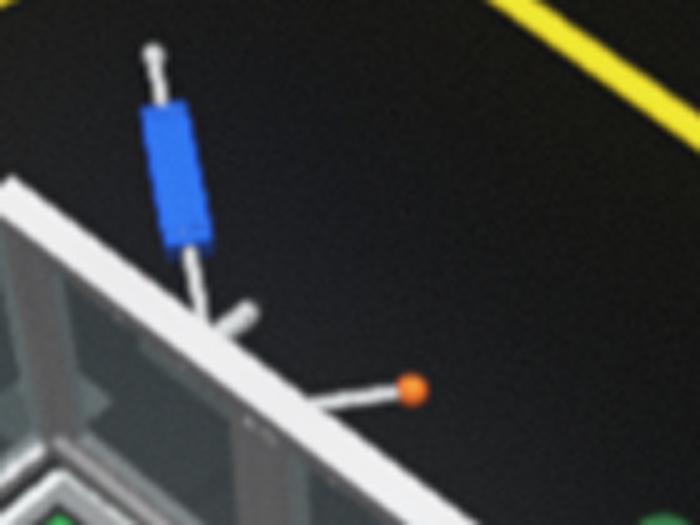

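View pics/s3.png

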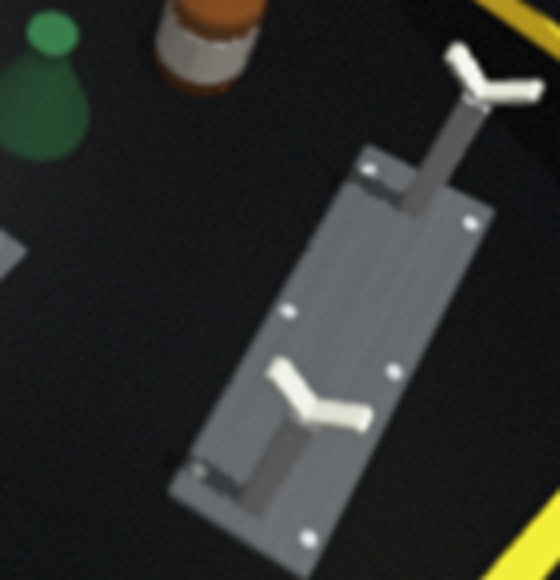

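```bash
python3 - <<'E'
from h import *
np.set_printoptions(precision=1,suppress=True)
t3=lambda u,v:(60+u/4,180+v/4); s3=lambda u,v:(330+u/4,220+v/4)
t1=lambda u,v:(60+u/4,60+v/4); t2=lambda u,v:(230+u/4,130+v/4); s1=lambda u,v:(210+u/5,120+v/5)
print('foot top',onz('top',[t3(285,50),t3(363,475),t3(240,500),t3(163,85)],12))
print('foot scene',onz('scene',[s3(365,147),s3(494,212),s3(305,578),s3(170,490)],12))
print('notch ends scene z176', onz('scene',[s3(458,45),s3(542,90),s3(277,360),s3(370,415)],170))
print('notch ends top', onz('top',[t3(240,462),t3(147,480),t3(155,47),t3(72,70)],170))
print('guard top front',onz('top',[t1(515,520),t2(521,198),t1(515,487),t2(518,165), t1(513,85)],200))
print('knob tip top',onz('top',[t2(288,303),t2(287,240)],160))
print('knob tri',tri([('top',t2(288,298)),('scene',s1(252,308))]))
print('hook: ball, bend,grip corners,stubend',onz('top',[t2(265,497)],9),onz('top',[t2(362,358)],9),onz('top',[t2(547,441),t2(706,541),t2(687,578),t2(525,478)],18),onz('top',[t2(768,600)],9))
print('paddle tip top',onz('top',[t2(86,66),t2(113,66)],123), tri([('top',t2(99,68)),('scene',(251,252))]))
print('bottle cap',onz('top',[t3(510,460)],135),'flask',onz('top',[t3(601,257)],100),'rack',onz('top',[(433,202)],50))
E
python3 -c "
from h import *
crop('pics/scene0.png','pics/s4.png',200,200,320,300,6)"
```

```text
foot top [[580.6 313.9  12. ]
 [314.4 252.4  12. ]
 [297.3 329.1  12. ]
 [556.8 391.3  12. ]]
foot scene [[319.6 256.8  12. ]
 [298.7 337.4  12. ]
 [563.3 398.8  12. ]
 [581.  319.6  12. ]]
notch ends scene z176 [[335.4 280.  170. ]
 [326.8 327.  170. ]
 [555.7 330.7 170. ]
 [544.8 377.2 170. ]]
notch ends top [[341.  270.9 170. ]
 [330.4 320.3 170. ]
 [561.5 328.3 170. ]
 [548.3 373.2 170. ]]
guard top front [[ 564.5  126.   200. ]
 [ 592.8 -231.7  200. ]
 [ 581.9  126.6  200. ]
 [ 610.2 -230.2  200. ]
 [ 799.6  136.3  200. ]]
knob tip top [[ 539.4 -112.8  160. ]
 [ 573.9 -111.9  160. ]]
knob tri (array([ 540.4, -111.1,  160.9]), [np.float64(2.342516493957454), np.float64(2.342516493957341)])
hook: ball, bend,grip corners,stubend [[ 431.2 -109.2    9. ]] [[ 519.9 -169.7    9. ]] [[ 469.1 -285.4   18. ]
 [ 408.1 -385.3   18. ]
 [ 385.  -373.2   18. ]
 [ 445.7 -271.5   18. ]] [[ 371.2 -427.4    9. ]]
paddle tip top [[677.7   2.3 123. ]
 [678.  -13.2 123. ]] (array([673.6,   0.9, 112.8]), [np.float64(7.8092478015869915), np.float64(7.809247801586932)])
bottle cap [[340.7 134.8 135. ]] flask [[452.7  93.6 100. ]] rack [[ 564.9 -442.7   50. ]]
```

View pics/s4.png

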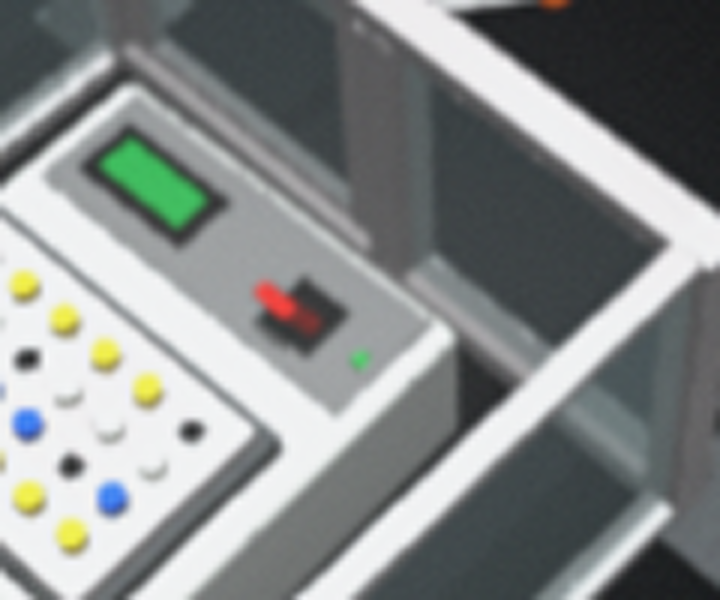

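arm_command([
  [[0.7,-0.75,1.0,0,0,0.07,1],[0.7,-0.75,1.0,0,0,0.07,1],[0.7,-0.75,1.0,0,0,0.07,1],[0.7,-0.75,1.0,0,0,0.07,1],[0.7,-0.75,1.0,0,0,0.07,1],[0.7,-0.75,1.0,0,0,0.07,1],[0.7,-0.75,1.0,0,0,0.07,1],[0.7,-0.75,1.0,0,0,0.07,1],[0.7,-0.75,1.0,0,0,0.07,1]],
])

```text
clock: 0.9
ee_pos: [374.8, 482.0, 423.5]
eef_rot: [3.14, 0.002, 3.005]
contact_force: [-0.3, 0.5, -1.1]
gripper_width: 87.2
```

arm_command([
  [[0.7,-0.75,0,0,0,0.07,1],[0.7,-0.75,0,0,0,0.07,1],[0.7,-0.75,0,0,0,0.07,1],[0.7,-0.75,0,0,0,0.07,1],[0.7,-0.75,0,0,0,0.07,1],[0.7,-0.75,0,0,0,0.07,1],[0.7,-0.75,0,0,0,0.07,1],[0.7,-0.75,0,0,0,0.07,1]],
])

```text
clock: 1.57
ee_pos: [513.5, 333.5, 421.7]
eef_rot: [3.14, -0.001, -3.056]
contact_force: [0.1, 0.5, -0.1]
gripper_width: 86.8
```

Run:
```python
from h import *
import pickle
s=bot.state(); print(s['ee_pos'],s['eef_rot'],s['clock'],s['joints'])
im=optics.get_image('wrist'); cv2.imwrite('pics/w1.png',im[:,:,::-1]); pickle.dump(s,open('w1.pkl','wb'))
```

```text
[513.4766556  333.49766072 421.74483588] [ 3.14031600e+00 -1.40587718e-03 -3.05624636e+00] 1.5667 [-0.68321164  0.26461622  0.05225837  1.3843672  -0.01553001  1.49349918
  1.02457977]
```

View pics/w1.png

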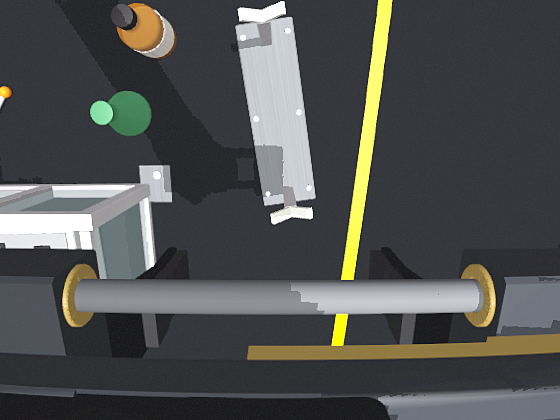

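Run:
```python
from h import *
a=cv2.imread('pics/w1.png')
A=cv2.resize(a[0:60,220:330],None,fx=5,fy=5,interpolation=cv2.INTER_CUBIC);B=cv2.resize(a[180:240,220:330],None,fx=5,fy=5,interpolation=cv2.INTER_CUBIC)
cv2.imwrite('pics/w1c.png',np.vstack([A,B]))
```

```text
(no output)
```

View pics/w1c.png

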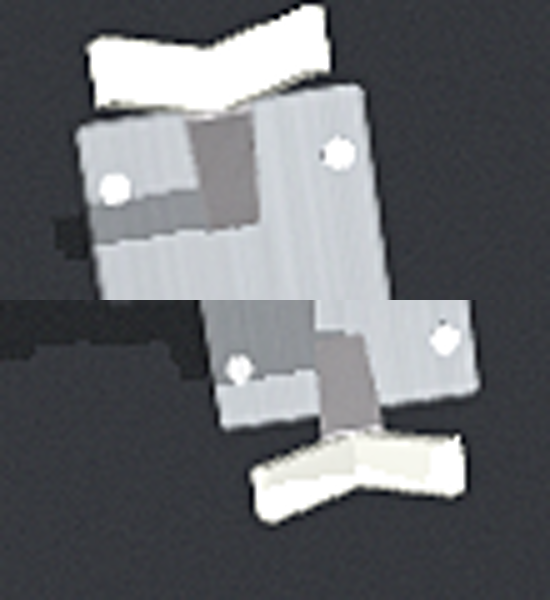

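Run:
```python
from h import *
import pickle
np.set_printoptions(precision=1,suppress=True)
s=pickle.load(open('w1.pkl','rb'))
a=lambda u,v:(220+u/5,v/5); b=lambda u,v:(220+u/5,180+(v-300)/5)
P=onz('wrist',[a(93.5,74),a(325.5,38),b(259,496),b(463,466)],167,s); print(P)
n=(P[0]+P[1])/2; f=(P[2]+P[3])/2; print(n,f,np.linalg.norm(f-n),np.degrees(np.arctan2(f[1]-n[1],f[0]-n[0])))
F=onz('wrist',[a(80,128),a(360,85),b(478,388),b(225,428)],12,s); print(F)
m0=(F[0]+F[1])/2;m1=(F[2]+F[3])/2;print(m0,m1,np.linalg.norm(m0-m1),np.degrees(np.arctan2(m1[1]-m0[1],m1[0]-m0[0])))
u=(f-n)/np.linalg.norm(f-n);print('seat',(n+80*u+f-145*u)/2, 'by foot', m0+u*110)
# cross-view notch
t3=lambda u,v:(60+u/4,180+v/4); s3=lambda u,v:(330+u/4,220+v/4)
print('guard corner wrist', onz('wrist',[(146,187),(95,222)],200,s), 'flask top', onz('wrist',[(101,113)],100,s),'bottle', onz('wrist',[(123,14)],135,s),'ball',onz('wrist',[(5,93)],9,s))
print('scene:', 'ball',onz('scene',[(210+412/5,120+390/5)],9),'guard corner',onz('scene',[(320,240),(210+7/5,120+180/5)],200),'flask',onz('scene',[(343,228)],100))
```

```text
[[339.5 277.9 167. ]
 [328.3 326.  167. ]
 [559.1 330.9 167. ]
 [547.7 378.2 167. ]]
[333.9 302.  167. ] [553.4 354.5 167. ] 225.7196334618528 13.467505613602503
[[315.7 256.3  12. ]
 [297.2 336.3  12. ]
 [560.3 398.9  12. ]
 [580.3 319.1  12. ]]
[306.4 296.3  12. ] [570.3 359.   12. ] 271.2477798662656 13.36573802007569
seat [412.1 320.7 167. ] by foot [413.4 321.9  12. ]
guard corner wrist [[525.7 192.9 200. ]
 [570.  134.7 200. ]] flask top [[453.4  97.3 100. ]] bottle [[338.9 140.7 135. ]] ball [[ 433.1 -104.7    9. ]]
scene: ball [[ 431.3 -104.4    9. ]] guard corner [[ 570.9  125.6  200. ]
 [ 595.5 -227.2  200. ]] flask [[453.7  98.  100. ]]
```

arm_command([
  [[0,-1,0,0,0,0,-1],[0,-1,0,0,0,0,-1],[0,-1,0,0,0,0,-1],[0,-1,0,0,0,0,-1],[0,-1,0,0,0,0,-1]],
])

```text
clock: 2.03
ee_pos: [511.9, 132.7, 421.9]
eef_rot: [3.141, -0.001, -3.053]
contact_force: [1.0, 0.4, 0.1]
gripper_width: 61.1
```

arm_command([
  [[0.2,-1,-0.4,0,0,0,-1],[0.2,-1,-0.4,0,0,0,-1],[0.2,-1,-0.4,0,0,0,-1],[0.2,-1,-0.4,0,0,0,-1],[0.2,-1,-0.4,0,0,0,-1],[0.2,-1,-0.4,0,0,0,-1],[0.2,-1,-0.4,0,0,0,-1]],
])

```text
clock: 2.62
ee_pos: [551.1, -69.3, 339.9]
eef_rot: [3.141, -0.005, -3.057]
contact_force: [0.2, -0.4, -0.0]
gripper_width: 14.9
```

Run:
```python
from h import *
import pickle
s=bot.state(); print(s['ee_pos'],s['eef_rot'],s['clock'],s['joints'])
im=optics.get_image('wrist'); cv2.imwrite('pics/w2.png',im[:,:,::-1]); pickle.dump(s,open('w2.pkl','wb'))
```

```text
[551.06091054 -69.25011884 339.91481871] [ 3.14145614 -0.0051883  -3.05677415] 2.6167 [-0.21133571  0.19037498  0.31097374  1.66779947 -0.05933978  1.29794087
  1.76628458]
```

View pics/w2.png

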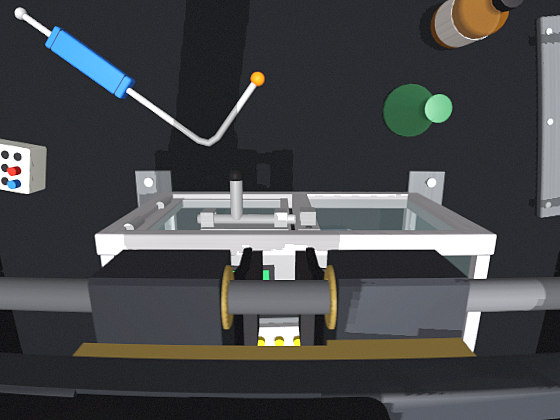

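```bash
python3 - <<'E'
from h import *
import pickle
np.set_printoptions(precision=1,suppress=True)
s=pickle.load(open('w2.pkl','rb'))
w=lambda p,z:print(onz('wrist',p,z,s))
im=cv2.imread('pics/w2.png').astype(int)
B,G,Rr=im[...,0],im[...,1],im[...,2]
def cen(m,y0=0,y1=240):
    m=m.astype(np.uint8);m[:y0]=0;m[y1:]=0
    return m
o=cen((Rr>200)&(B<80)&(G<170)&(G>70),0,120); o[:,400:]=0; ys,xs=np.nonzero(o); print('ball px',xs.mean(),ys.mean()); w([(xs.mean(),ys.mean())],9)
bl=cen((B>150)&(Rr<120)); bl[:, 160:]=0; bl[100:]=0
c=max(cv2.findContours(bl,0,1)[0],key=cv2.contourArea); r=cv2.minAreaRect(c); print(r); bp=cv2.boxPoints(r); w([r[0]],13.); w(bp,18)
w([(208,143)],9); w([(21,14)],9)
print('knob pin root/tip/ball');w([(237,213),(237,180),(235.5,176)],160)
print('guard top rail corners');w([(99,235),(495,235),(97,253),(495,253)],200)
E
python3 -c "
from h import *
crop('pics/w2.png','pics/w2c.png',80,160,280,290,4)"
```

```text
ball px 256.9756097560976 79.73170731707317
[[ 433.  -105.9    9. ]]
((87.67509460449219, 61.7532844543457), (95.62478637695312, 23.544479370117188), 35.36246109008789)
[[ 425.9 -325.9   13. ]]
[[ 406.8 -385.    18. ]
 [ 382.7 -366.    18. ]
 [ 445.3 -262.9   18. ]
 [ 470.3 -280.8   18. ]]
[[ 518.7 -165.3    9. ]]
[[ 368.9 -419.6    9. ]]
knob pin root/tip/ball
[[ 572.  -106.7  160. ]
 [ 539.8 -108.5  160. ]
 [ 536.1 -110.2  160. ]]
guard top rail corners
[[ 591.8 -223.9  200. ]
 [ 562.2  126.7  200. ]
 [ 609.  -226.6  200. ]
 [ 579.1  130.9  200. ]]
```

View pics/w2c.png

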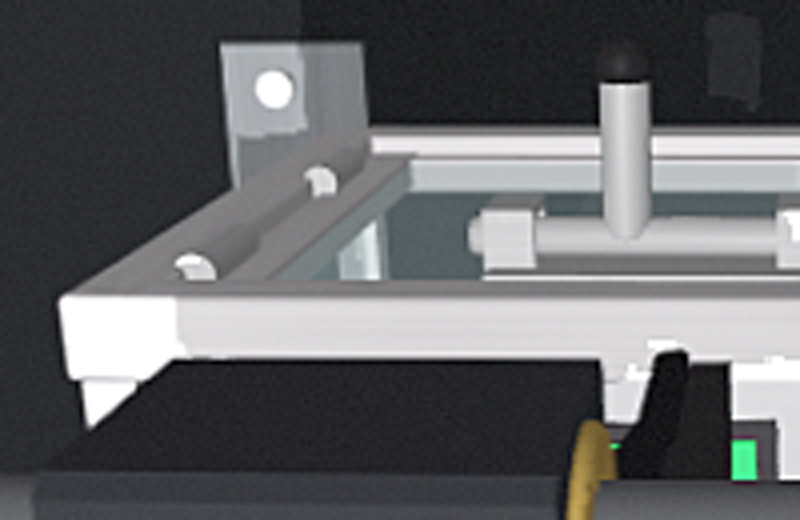

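arm_command([
  [[-0.02,-0.385,0,0,0,0,-1],[-0.02,-0.385,0,0,0,0,-1],[-0.02,-0.385,-0.2,0,0,0,-1],[-0.02,-0.385,-0.5,0,0,0,-1],[-0.02,-0.385,-0.7,0,0,0,-1],[-0.02,-0.385,-0.85,0,0,0,-1],[-0.02,-0.385,-0.95,0,0,0,-1],[-0.02,-0.385,-0.955,0,0,0,-1]],
])

```text
clock: 3.33
ee_pos: [544.8, -138.1, 144.9]
eef_rot: [3.135, -0.013, -3.047]
contact_force: [0.1, 0.9, 0.1]
gripper_width: 0.6
```

Run:
```python
from h import *
im=optics.get_image('wrist'); cv2.imwrite('pics/w3.png',im[:,:,::-1])
im=optics.get_image('top'); cv2.imwrite('pics/t4.png',im[:,:,::-1]);print(bot.state()['ee_pos'])
```

```text
[ 548.56231782 -140.52033189  150.19220215]
```

View pics/w3.png

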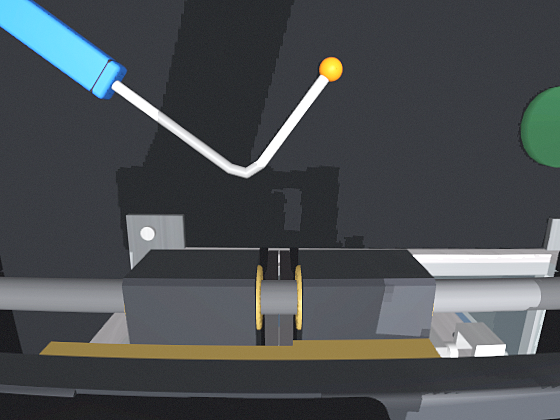

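arm_command([
  [[-0.003,0.05,0,0,0,0,-1],[-0.006,0.09,0,0,0,0,-1],[-0.01,0.13,0,0,0,0,-1],[-0.013,0.16,0,0,0,0,-1],[-0.015,0.19,0,0,0,0,-1],[-0.015,0.19,0,0,0,0,-1],[-0.015,0.19,0,0,0,0,-1]],
])

```text
clock: 4.02
ee_pos: [547.2, -103.6, 151.8]
eef_rot: [3.141, 0.001, -3.049]
contact_force: [2.1, -3.9, 4.1]
gripper_width: 0.4
```

Run:
```python
from h import *
im=optics.get_image('top'); cv2.imwrite('pics/t5.png',im[:,:,::-1]);s=bot.state();print(s['ee_pos'],s['contact_force'])
crop('pics/t5.png','pics/t5c.png',180,130,380,280,4)
```

```text
[ 547.22139803 -103.66280196  151.7630051 ] [ 3.4977686  -4.23036349  3.77827489]
```

View pics/t5c.png

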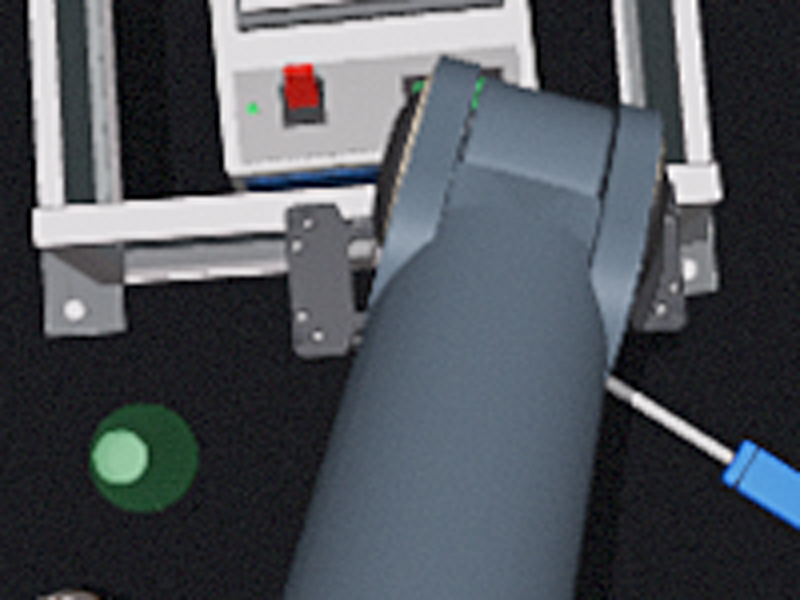

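arm_command([
  [[-0.003,0.03,0,0,0,0,-1],[-0.003,0.045,0,0,0,0,-1],[-0.003,0.05,0,0,0,0,-1],[-0.003,0.05,0,0,0,0,-1]],
])

```text
clock: 4.4
ee_pos: [547.4, -102.8, 152.4]
eef_rot: [-3.129, 0.004, -3.054]
contact_force: [5.0, -18.2, -4.3]
gripper_width: 0.3
```

arm_command([
  [[0,-0.15,0,0,0,0,-1],[0,-0.15,0.2,0,0,0,-1],[0,-0.15,0.5,0,0,0,-1],[0,-0.15,0.8,0,0,0,-1],[0,-0.1,0.95,0,0,0,0],[0,0.1,0.95,0,0,0,1],[0,0.1,0.95,0,0,0,1],[0,0.1,0.95,0,0,0,1]],
])

```text
clock: 5.07
ee_pos: [547.9, -78.1, 343.9]
eef_rot: [-3.132, 0.007, -3.047]
contact_force: [-0.4, -0.7, -0.8]
gripper_width: 19.3
```

Run:
```python
from h import *
import pickle
s=bot.state();pickle.dump(s,open('w4.pkl','wb'))
im=optics.get_image('wrist'); cv2.imwrite('pics/w4.png',im[:,:,::-1]);print(s['ee_pos'],s['eef_rot'],s['contact_force'])
crop('pics/w4.png','pics/w4c.png',120,140,320,290,4)
```

```text
[547.90519533 -78.07582173 343.94832197] [-3.13197802  0.00688973 -3.04700576] [-0.42564026 -0.66461763 -0.78883059]
```

View pics/w4c.png

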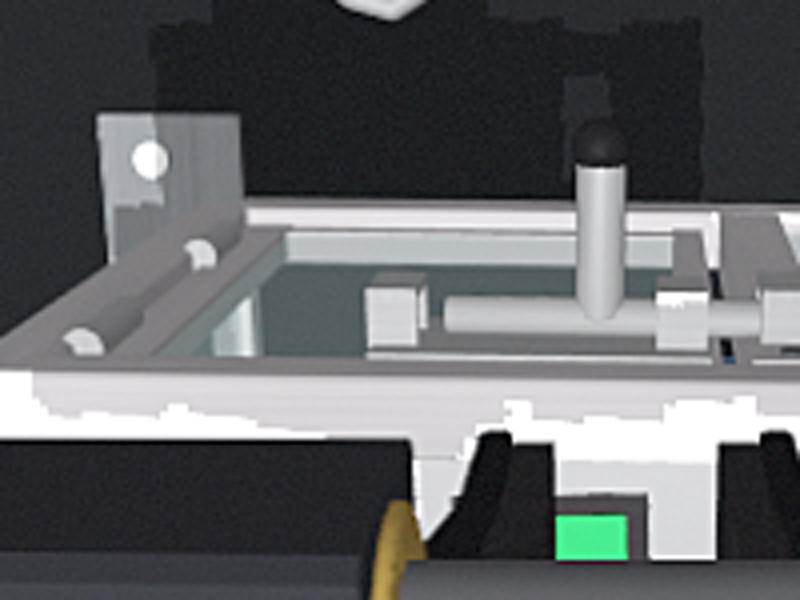

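```bash
python3 - <<'E'
from h import *
import pickle
np.set_printoptions(precision=1,suppress=True)
s=pickle.load(open('w4.pkl','rb'));s2=pickle.load(open('w2.pkl','rb'))
a=lambda u,v:(120+u/4,140+v/4);b=lambda u,v:(80+u/4,160+v/4)
# knob root, left guide edges/right guide
print(onz('wrist',[a(600,295),a(600,170),a(366,320),a(708,320)],160,s))
print(onz('wrist',[b(627,215),b(627,90),b(483,240)],160,s2))
E
python3 -c "
from h import *
crop('pics/w2.png','pics/w5c.png',180,190,330,260,5)"
```

```text
[[ 570.4  -85.   160. ]
 [ 539.5  -87.8  160. ]
 [ 582.4 -142.   160. ]
 [ 574.2  -58.   160. ]]
[[ 572.7 -106.9  160. ]
 [ 542.2 -108.6  160. ]
 [ 582.  -141.6  160. ]]
```

View pics/w5c.png

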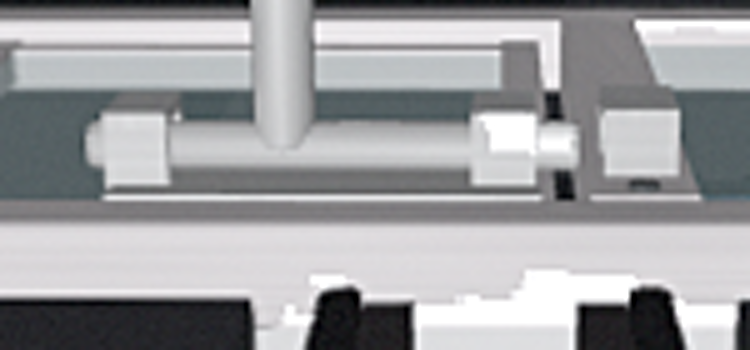

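Run:
```python
from h import *
crop('pics/w4.png','pics/w6c.png',260,180,400,260,5)
im=optics.get_image('scene'); cv2.imwrite('pics/s5.png',im[:,:,::-1])
crop('pics/s5.png','pics/s5c.png',190,140,330,240,5)
```

```text
(no output)
```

View pics/w6c.png

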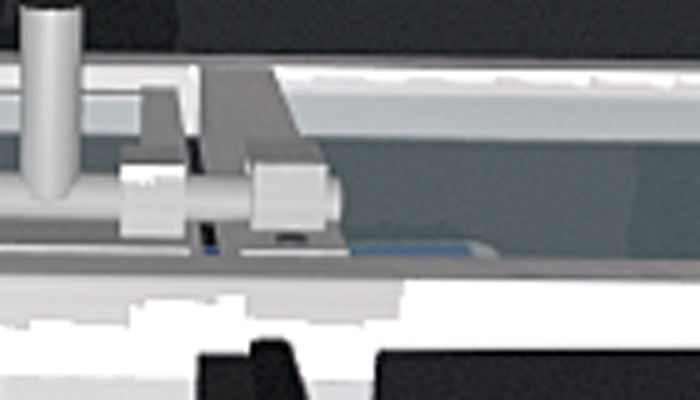

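View pics/s5c.png

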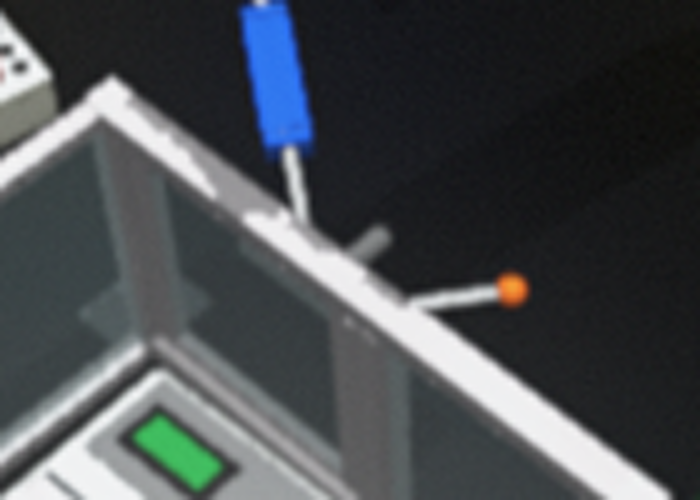

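arm_command([
  [[0.01,-0.26,0,0,0,0,-1],[0.01,-0.26,0,0,0,0,-1],[0.01,-0.26,-0.2,0,0,0,-1],[0.01,-0.26,-0.4,0,0,0,-1],[0.01,-0.26,-0.6,0,0,0,-1],[0.01,-0.26,-0.8,0,0,0,-1],[0.01,-0.26,-0.95,0,0,0,-1],[0.01,-0.26,-0.95,0,0,0,-1]],
])

```text
clock: 5.83
ee_pos: [541.7, -134.6, 143.5]
eef_rot: [-3.132, -0.015, -3.056]
contact_force: [-0.8, 0.1, -0.8]
gripper_width: 0.6
```

arm_command([
  [[0,0.05,0,0,0,0,-1],[0,0.1,0,0,0,0,-1],[0,0.15,0,0,0,0,-1],[0,0.17,0,0,0,0,-1],[0,0.2,0,0,0,0,-1],[0,0.21,0,0,0,0,-1],[0,0.22,0,0,0,0,-1],[0,0.22,0,0,0,0,-1]],
])

```text
clock: 6.5
ee_pos: [542.6, -103.3, 145.3]
eef_rot: [-3.114, -0.01, -3.061]
contact_force: [3.8, -26.8, -10.0]
gripper_width: 0.4
```

arm_command([
  [[0,-0.08,0,0,0,0,-1],[0,-0.08,0.2,0,0,0,-1],[0.02,-0.08,0.35,0,0,0,0],[0.02,0.08,0.35,0,0,0,0],[0.02,0.08,0.35,0,0,0,0],[0.02,0.08,0.35,0,0,0,0],[0.02,0.08,0.35,0,0,0,0],[0.02,0.08,0.35,0,0,0,0],[0.02,0.08,0.35,0,0,0,0],[0.02,0.08,0.2,0,0,0,0],[0.02,0.08,0.03,0,0,0,0],[0.02,0.08,0.03,0,0,0,0]],
])

```text
clock: 7.5
ee_pos: [542.1, -87.2, 145.9]
eef_rot: [-3.115, -0.022, -3.062]
contact_force: [-1.1, 0.6, -0.4]
gripper_width: 43.1
```

arm_command([
  [[0,0.05,0,0,0,0,0],[0,0.1,0,0,0,0,0],[0,0.15,0,0,0,0,0],[0,0.17,0,0,0,0,0],[0,0.18,0,0,0,0,0]],
])

```text
clock: 7.92
ee_pos: [541.7, -71.7, 145.5]
eef_rot: [-3.088, -0.021, -3.072]
contact_force: [7.2, -45.1, -23.8]
gripper_width: 43.7
```

```bash
cat >> h.py <<'E'
def go(x,y,z,yaw,tilt=None):
    s=bot.state(); Rc=R.from_euler('xyz',s['eef_rot'])
    Rt=R.from_euler('xyz',[np.pi,0,np.radians(yaw)])
    if tilt is not None: Rt=R.from_rotvec(tilt)*Rt
    rv=(Rt*Rc.inv()).as_rotvec()/np.pi
    print('cur',s['ee_pos'].round(1),np.degrees(s['eef_rot']).round(1),'shift',((np.array([x,y,z])-s['ee_pos'])/200).round(3),'turn',rv.round(4), 't',s['clock'])
E
python3 -c "
from h import *
go(541,-90,340,59.2);print(bot.state()['joints'].round(2))"
```

```text
cur [541.7 -71.7 145.5] [-176.9   -1.2 -176. ] shift [-0.003 -0.092  0.972] turn [ 0.0041 -0.0222 -0.6931] t 7.9167
[-0.25  0.36  0.34  1.93 -0.08  0.88  1.76]
```

arm_command([
  [[0,-0.09,0,0,0,0,0],[0,-0.09,0.2,0,0,0,0],[0,-0.09,0.45,0,0,0,0],[0,-0.09,0.7,0,0,0,0],[-0.1,-0.3,0.9,0.004,-0.022,-0.693,0.3],[-0.2,-0.5,0.9,0.004,-0.022,-0.693,1],[-0.3,-0.7,0.9,0.004,-0.022,-0.693,1],[-0.4,-0.9,0.9,0.004,-0.022,-0.693,1],[-0.5,-1,0.9,0.004,-0.022,-0.693,1],[-0.5,-1,0.9,0.004,-0.022,-0.693,1],[-0.5,-1,0.9,0.004,-0.022,-0.693,1],[-0.5,-1,0.9,0.004,-0.022,-0.693,1]],
])

```text
clock: 8.92
ee_pos: [441.1, -272.9, 327.9]
eef_rot: [-3.109, 0.007, 2.202]
contact_force: [-0.4, 1.0, 0.1]
gripper_width: 84.6
```

```bash
python3 -c "
from h import *
go(434.7,-312,250,59.2);print(bot.state()['joints'].round(2))"
```

```text
cur [ 441.1 -272.9  327.9] [-178.1    0.4  126.1] shift [-0.032 -0.195 -0.39 ] turn [ 0.0029 -0.0109 -0.3718] t 8.9167
[-0.09  0.14  0.62  1.78 -0.05  1.26  1.17]
```

arm_command([
  [[-0.03,-0.195,-0.1,0.003,-0.011,-0.372,1],[-0.03,-0.195,-0.2,0.003,-0.011,-0.372,1],[-0.03,-0.195,-0.4,0.003,-0.011,-0.372,1],[-0.03,-0.195,-0.4,0.003,-0.011,-0.372,1],[-0.03,-0.195,-0.4,0.003,-0.011,-0.372,1],[-0.03,-0.195,-0.4,0.003,-0.011,-0.372,1],[-0.03,-0.195,-0.4,0.003,-0.011,-0.372,1],[-0.03,-0.195,-0.4,0.003,-0.011,-0.372,1],[-0.03,-0.195,-0.4,0.003,-0.011,-0.372,1],[-0.03,-0.195,-0.4,0.003,-0.011,-0.372,1],[-0.03,-0.195,-0.4,0.003,-0.011,-0.372,1]],
])

```text
clock: 9.83
ee_pos: [436.2, -311.5, 249.6]
eef_rot: [3.139, -0.002, 1.033]
contact_force: [-1.0, -0.3, 0.2]
gripper_width: 87.1
```

Run:
```python
from h import *
import pickle
go(434.7,-312,80,59.2);s=bot.state();pickle.dump(s,open('w7.pkl','wb'));print(s['joints'].round(2))
im=optics.get_image('wrist'); cv2.imwrite('pics/w7.png',im[:,:,::-1])
```

```text
cur [ 436.2 -311.5  249.6] [ 1.799e+02 -1.000e-01  5.920e+01] shift [-0.007 -0.003 -0.848] turn [-0.      0.0009  0.0001] t 9.8333
[-0.15  0.27  0.85  1.87 -0.23  1.1   0.25]
```

View pics/w7.png

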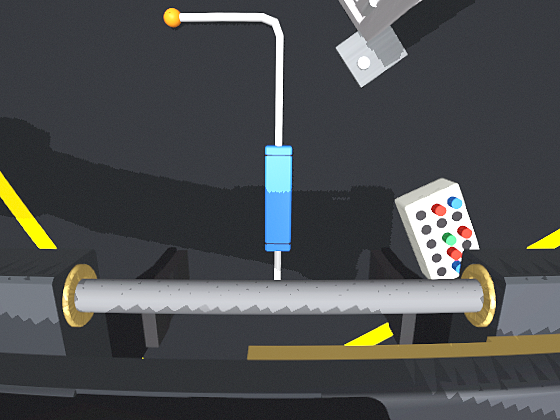

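Run:
```python
from h import *
import pickle
np.set_printoptions(precision=1,suppress=True)
s=pickle.load(open('w7.pkl','rb'))
P=onz('wrist',[(265.5,146),(292,146),(291,250),(265,250)],18,s);print(P,P.mean(0)); 
Q=onz('wrist',[(281,30),(278,278)],9,s);d=Q[0]-Q[1];print(Q,np.degrees(np.arctan2(d[1],d[0])), onz('wrist',[(172,18)],9,s))
c=P.mean(0);d/=np.linalg.norm(d);print('grasp+15',c+15*d)
```

```text
[[ 445.6 -267.9   18. ]
 [ 469.8 -282.3   18. ]
 [ 409.6 -383.1   18. ]
 [ 384.1 -367.9   18. ]] [ 427.3 -325.3   18. ]
[[ 519.9 -175.3    9. ]
 [ 376.9 -409.     9. ]] 58.52638331051255 [[ 430.6 -107.     9. ]]
grasp+15 [ 435.1 -312.5   18. ]
```

arm_command([
  [[-0.005,-0.005,-0.2,0,0,-0.003,1],[-0.005,-0.005,-0.4,0,0,-0.003,1],[-0.005,-0.005,-0.6,0,0,-0.003,1],[-0.005,-0.005,-0.8,0,0,-0.003,1],[-0.005,-0.005,-0.9,0,0,-0.003,1],[-0.005,-0.005,-0.95,0,0,-0.003,1],[-0.005,-0.005,-0.95,0,0,-0.003,1]],
])

```text
clock: 10.47
ee_pos: [434.8, -311.6, 58.2]
eef_rot: [-3.141, -0.002, 1.027]
contact_force: [0.2, -0.7, 0.0]
gripper_width: 86.9
```

```bash
python3 -c "
from h import *
go(435.1,-312.5,5,59)"
```

```text
cur [ 434.8 -311.6   58.2] [-1.80e+02 -1.00e-01  5.89e+01] shift [ 0.002 -0.004 -0.266] turn [-0.0006  0.0001  0.0008] t 10.4667
```

arm_command([
  [[0,-0.004,-0.1,0,0,0,1],[0,-0.004,-0.18,0,0,0,1],[0,-0.004,-0.23,0,0,0,1],[0,-0.004,-0.255,0,0,0,1],[0,-0.004,-0.265,0,0,0,1],[0,-0.004,-0.265,0,0,0,1]],
])

```text
clock: 10.97
ee_pos: [435.4, -312.8, 5.9]
eef_rot: [3.141, -0.002, 1.027]
contact_force: [0.7, 0.4, -0.5]
gripper_width: 87.3
```

arm_command([
  [[0,0,0,0,0,0,-1],[0,0,0,0,0,0,-1],[0,0,0,0,0,0,-1],[0,0,0,0,0,0,-1],[0,0,0,0,0,0,-1],[0,0,0,0,0,0,-1],[0,0,0,0,0,0,-1],[0,0,0,0,0,0,-1],[0,0,0,0,0,0,-1],[0,0,0,0,0,0,-1],[0,0,0,0,0,0,-1]],
], grip_force=45)

```text
clock: 11.88
ee_pos: [435.4, -312.8, 5.9]
eef_rot: [3.141, -0.002, 1.027]
contact_force: [-0.2, -0.6, 0.2]
gripper_width: 29.7
```

arm_command([
  [[0,0,0.1,0,0,0,-1],[0,0,0.3,0,0,0,-1],[0,0,0.5,0,0,0,-1],[0,0,0.7,0,0,0,-1],[0,0,0.9,0,0,0,-1],[0,0,1,0,0,0,-1],[0,0,1,0,0,0,-1]],
])

```text
clock: 12.47
ee_pos: [437.4, -314.8, 210.3]
eef_rot: [3.132, -0.003, 1.027]
contact_force: [0.5, -1.0, -3.6]
gripper_width: 29.3
```

arm_command([
  [[0,0.2,0.3,0,0,-0.03,-1],[0.05,0.4,0.5,0,0,-0.06,-1],[0.05,0.6,0.5,0,0,-0.1,-1],[0.05,0.8,0.5,0,0,-0.14,-1],[0.05,1,0.5,0,0,-0.18,-1],[0.05,1,0.5,0,0,-0.2,-1]],
])

```text
clock: 12.97
ee_pos: [446.1, -149.5, 303.2]
eef_rot: [3.134, -0.001, 0.481]
contact_force: [0.3, 0.0, -3.4]
gripper_width: 29.4
```

arm_command([
  [[0,0.2,0,0,0,-0.02,-1],[0,0.4,0,0,0,-0.04,-1],[0,0.6,0,0,0,-0.06,-1],[0,0.8,0,0,0,-0.06,-1],[0,1,0,0,0,-0.06,-1],[0,1,0,0,0,-0.06,-1]],
])

```text
clock: 13.47
ee_pos: [444.2, 59.7, 301.1]
eef_rot: [3.137, 0.002, 0.306]
contact_force: [-0.3, 0.7, -2.8]
gripper_width: 29.5
```

```bash
python3 -c "
from h import *
go(427.1,324.5,300,13.4)
print(bot.state()['joints'].round(2))"
```

```text
cur [444.2  59.7 301.1] [1.797e+02 1.000e-01 1.760e+01] shift [-0.086  1.324 -0.005] turn [ 0.0016 -0.0003 -0.0231] t 13.4667
[-0.89 -0.    0.67  1.96  0.01  1.19 -1.49]
```

arm_command([
  [[-0.02,0.2,0,0,0,-0.01,-1],[-0.04,0.4,0,0,0,-0.02,-1],[-0.06,0.6,0,0,0,-0.023,-1],[-0.08,0.8,0,0,0,-0.023,-1],[-0.085,0.95,0,0,0,-0.023,-1],[-0.085,1,0,0,0,-0.023,-1],[-0.085,1,0,0,0,-0.023,-1]],
])

```text
clock: 14.05
ee_pos: [425.4, 262.8, 298.7]
eef_rot: [3.135, 0.006, 0.241]
contact_force: [0.3, -0.7, -3.8]
gripper_width: 29.6
```

```bash
python3 -c "
from h import *
go(427.1,324.5,250,13.4)
print(bot.state()['joints'].round(2))"
```

```text
cur [425.4 262.8 298.7] [179.6   0.3  13.8] shift [ 0.009  0.308 -0.243] turn [ 0.0025 -0.0014 -0.0022] t 14.05
[-1.09  0.12  0.5   1.85 -0.06  1.19 -1.9 ]
```

arm_command([
  [[0.009,0.16,0,0.0025,-0.0014,-0.002,-1],[0.009,0.308,-0.1,0.0025,-0.0014,-0.002,-1],[0.009,0.308,-0.25,0.0025,-0.0014,-0.002,-1],[0.009,0.308,-0.35,0.0025,-0.0014,-0.002,-1],[0.009,0.308,-0.35,0.0025,-0.0014,-0.002,-1],[0.009,0.308,-0.35,0.0025,-0.0014,-0.002,-1]],
])

```text
clock: 14.55
ee_pos: [426.9, 322.0, 227.3]
eef_rot: [3.139, 0.003, 0.232]
contact_force: [0.9, -0.4, -2.5]
gripper_width: 29.3
```

Run:
```python
from h import *
import pickle
go(427.1,324.5,190,13.4);s=bot.state();pickle.dump(s,open('w8.pkl','wb'))
im=optics.get_image('wrist'); cv2.imwrite('pics/w8.png',im[:,:,::-1])
im=optics.get_image('scene'); cv2.imwrite('pics/s8.png',im[:,:,::-1])
crop('pics/s8.png','pics/s8c.png',310,180,510,330,4)
```

```text
cur [426.9 322.  227.3] [179.8   0.2  13.3] shift [ 0.001  0.012 -0.186] turn [ 0.0011 -0.0008  0.0006] t 14.55
```

View pics/w8.png

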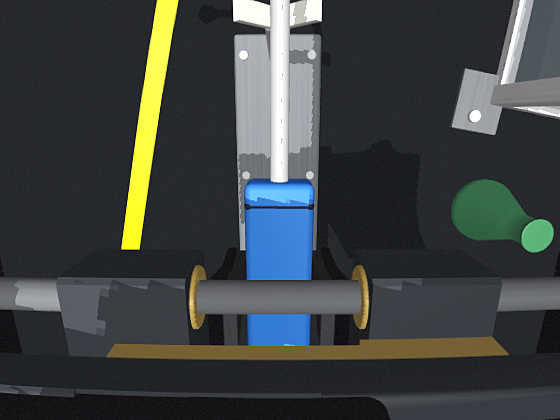

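View pics/s8c.png

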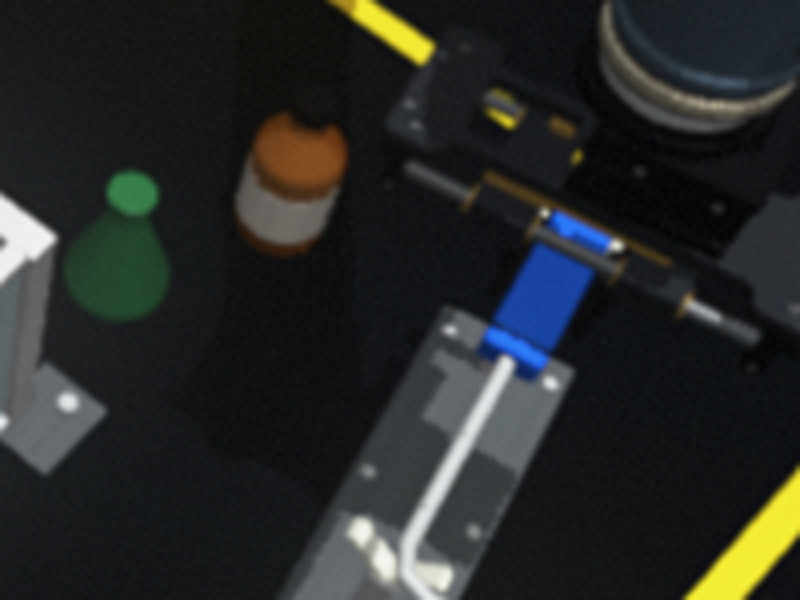

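arm_command([
  [[0.001,0.014,-0.1,0.001,0,0,-1],[0.001,0.014,-0.2,0.001,0,0,-1],[0.001,0.014,-0.27,0.001,0,0,-1],[0.001,0.014,-0.32,0.001,0,0,-1],[0.001,0.014,-0.35,0.001,0,0,-1],[0.001,0.014,-0.36,0.001,0,0,-1],[0.001,0.014,-0.365,0.001,0,0,-1],[0.001,0.014,-0.365,0.001,0,0,-1]],
])

```text
clock: 15.32
ee_pos: [429.2, 326.7, 157.6]
eef_rot: [-3.137, -0.004, 0.232]
contact_force: [-0.5, 0.9, -2.9]
gripper_width: 29.6
```

Run:
```python
from h import *
import pickle
go(427.1,324.5,150,13.4);s=bot.state();pickle.dump(s,open('w9.pkl','wb'))
im=optics.get_image('wrist'); cv2.imwrite('pics/w9.png',im[:,:,::-1])
im=optics.get_image('scene'); cv2.imwrite('pics/s9.png',im[:,:,::-1])
crop('pics/s9.png','pics/s9c.png',310,200,510,350,4)
```

```text
cur [429.2 326.7 157.6] [-179.7   -0.2   13.3] shift [-0.01  -0.011 -0.038] turn [-0.0018  0.0009  0.0005] t 15.3167
```

View pics/w9.png

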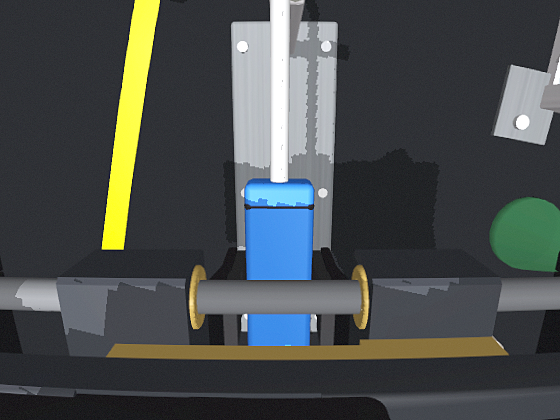

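View pics/s9c.png

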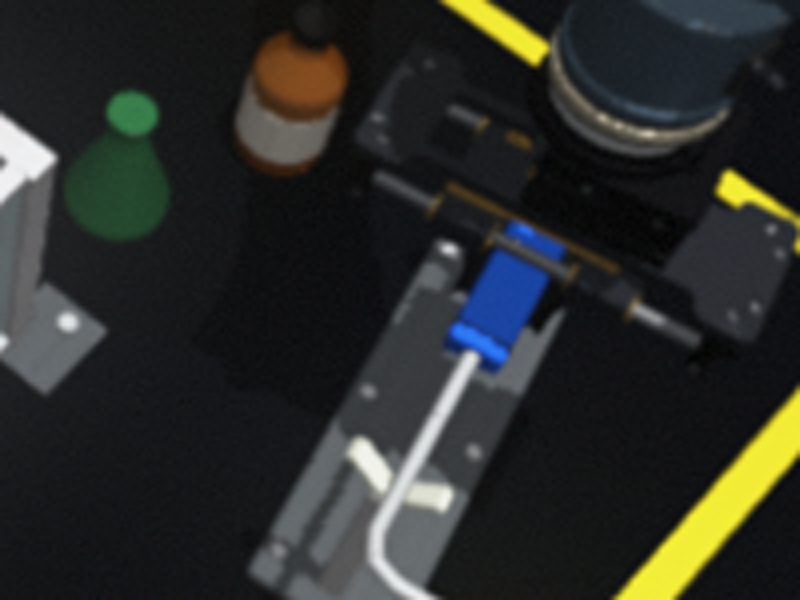

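arm_command([
  [[-0.01,-0.008,-0.015,-0.002,0,0,-1],[-0.01,-0.01,-0.025,-0.002,0,0,-1],[-0.01,-0.01,-0.03,-0.002,0,0,-1],[-0.01,-0.01,-0.03,-0.002,0,0,-1]],
])

```text
clock: 15.75
ee_pos: [428.0, 324.2, 153.2]
eef_rot: [3.14, -0.004, 0.232]
contact_force: [-1.0, -1.7, 7.0]
gripper_width: 29.8
```

arm_command([
  [[0,0,0.005,0,0,0,1],[0,0,0.005,0,0,0,1],[0,0,0.005,0,0,0,1],[0,0,0.005,0,0,0,1],[0,0,0.005,0,0,0,1],[0,0,0.005,0,0,0,1],[0,0,0.005,0,0,0,1],[0,0,0.005,0,0,0,1],[0,0,0.1,0,0,0,1],[0,0,0.3,0,0,0,1],[0,0,0.5,0,0,0,1],[0,0,0.5,0,0,0,1]],
])

```text
clock: 16.75
ee_pos: [432.0, 326.7, 260.7]
eef_rot: [-3.135, -0.016, 0.231]
contact_force: [1.7, 0.1, 0.6]
gripper_width: 86.4
```

Run:
```python
from h import *
import pickle
s=bot.state();pickle.dump(s,open('w10.pkl','wb'));print(s['ee_pos'],s['contact_force'])
im=optics.get_image('wrist'); cv2.imwrite('pics/w10.png',im[:,:,::-1])
im=optics.get_image('scene'); cv2.imwrite('pics/s10.png',im[:,:,::-1])
crop('pics/s10.png','pics/s10c.png',310,200,510,350,4)
```

```text
[431.97104726 326.65923849 260.67003587] [1.70097586 0.08606272 0.63765388]
```

View pics/w10.png

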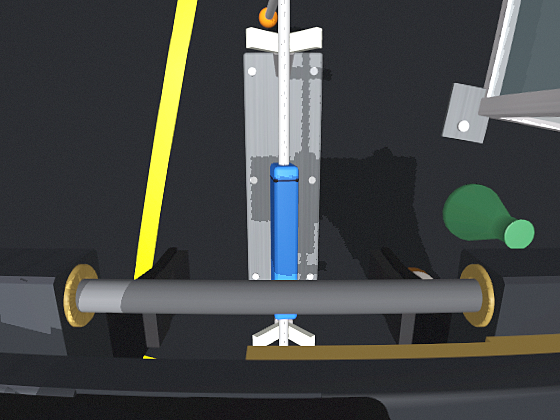

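View pics/s10c.png

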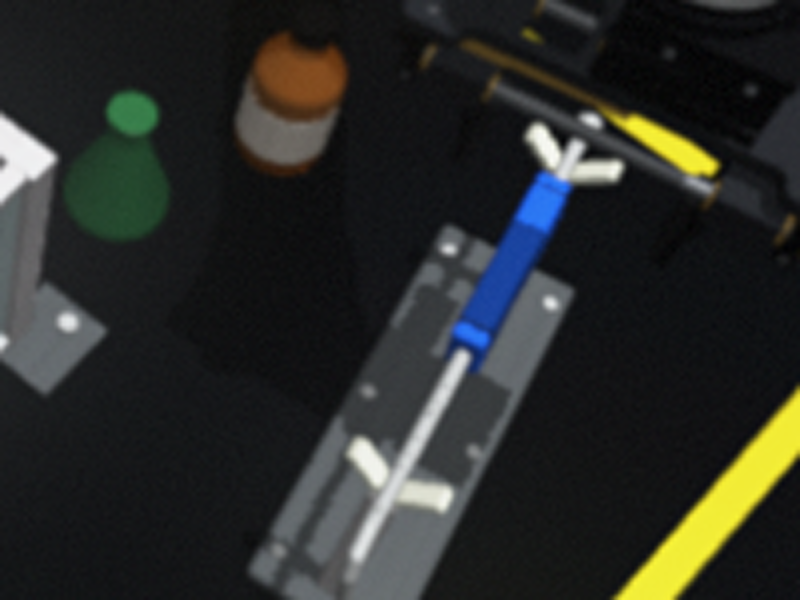

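arm_command([
  [[-0.02,-0.01,0.1,-0.002,0.004,0,1],[-0.02,-0.01,0.1,-0.002,0.004,0,1],[-0.02,-0.01,0.1,-0.002,0.004,0,1],[-0.02,-0.01,0.1,-0.002,0.004,0,1],[-0.02,-0.01,0.1,-0.002,0.004,0,1]],
])

```text
clock: 17.27
ee_pos: [424.1, 322.4, 273.4]
eef_rot: [3.138, 0.009, 0.232]
contact_force: [-0.1, 0.3, 0.1]
gripper_width: 86.8
```

Run:
```python
from h import *
import pickle
s=bot.state();pickle.dump(s,open('w11.pkl','wb'));go(427,324.5,180,13.4)
im=optics.get_image('wrist'); cv2.imwrite('pics/w11.png',im[:,:,::-1])
```

```text
cur [424.1 322.4 273.4] [179.8   0.5  13.3] shift [ 0.014  0.01  -0.467] turn [ 0.0018 -0.0025  0.0006] t 17.2667
```

View pics/w11.png

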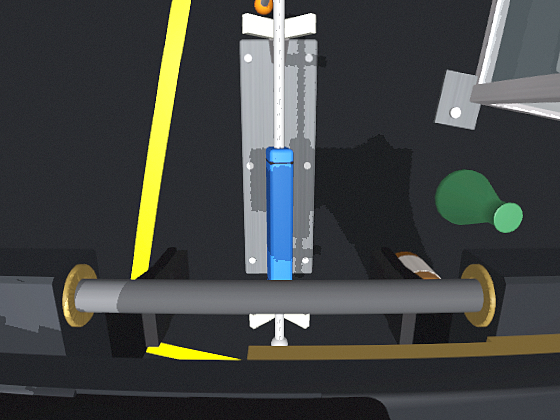

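arm_command([
  [[0.014,0.01,-0.15,0.002,-0.0025,0,1],[0.014,0.01,-0.3,0.002,-0.0025,0,1],[0.014,0.01,-0.45,0.002,-0.0025,0,1],[0.014,0.01,-0.57,0.002,-0.0025,0,1],[0.014,0.01,-0.64,0.002,-0.0025,0,1],[0.014,0.01,-0.665,0.002,-0.0025,0,1],[0.014,0.01,-0.665,0.002,-0.0025,0,1],[0.014,0.01,-0.665,0.002,-0.0025,0,1]],
])

```text
clock: 17.98
ee_pos: [427.4, 324.6, 140.8]
eef_rot: [-3.141, -0.001, 0.232]
contact_force: [-0.3, 0.3, -0.1]
gripper_width: 86.9
```

Run:
```python
from h import *
go(427,324.5,140,13.4)
```

```text
cur [427.4 324.6 140.8] [-180.    -0.    13.3] shift [-0.002 -0.    -0.004] turn [-0.0003  0.0002  0.0006] t 17.9833
```

arm_command([
  [[0,0,0,0,0,0,-1],[0,0,0,0,0,0,-1],[0,0,0,0,0,0,-1],[0,0,0,0,0,0,-1],[0,0,0,0,0,0,-1],[0,0,0,0,0,0,-1],[0,0,0,0,0,0,-1],[0,0,0,0,0,0,-1],[0,0,0,0,0,0,-1],[0,0,0,0,0,0,-1],[0,0,0,0,0,0,-1],[0,0,0,0,0,0,-1]],
], grip_force=50)

```text
clock: 18.98
ee_pos: [428.0, 322.9, 140.9]
eef_rot: [3.14, -0.001, 0.231]
contact_force: [0.6, -3.7, 1.2]
gripper_width: 17.6
```

Run:
```python
from h import *
go(427,324.5,340,13.4)
s=bot.state();print(s['gripper_width'],s['contact_force'])
im=optics.get_image('wrist'); cv2.imwrite('pics/w12.png',im[:,:,::-1])
```

```text
cur [428.  322.9 140.9] [179.9  -0.   13.2] shift [-0.005  0.008  0.996] turn [0.0004 0.0003 0.0009] t 18.9833
17.623455189271034 [ 0.5632849  -3.71526442  1.22432936]
```

View pics/w12.png

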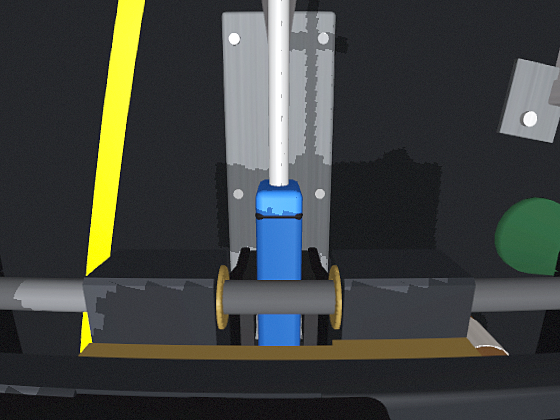

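arm_command([
  [[0,0,0.05,0,0,0,-1],[0,0,0.2,0,0,0,-1],[0,0,0.4,0,0,0,-1],[0,0,0.6,0,0,0,-1],[0,0,0.8,0,0,0,-1],[0,0,1,0,0,0,-1],[0,0,1,0,0,0,-1]],
])

```text
clock: 19.62
ee_pos: [431.0, 325.6, 349.7]
eef_rot: [-3.133, -0.014, 0.231]
contact_force: [0.6, 0.7, -1.9]
gripper_width: 17.6
```

arm_command([
  [[0,-0.1,0.2,0,0,-0.01,-1],[0.05,-0.3,0.2,0,0,-0.02,-1],[0.1,-0.5,0.2,0,0,-0.03,-1],[0.1,-0.7,0.2,0,0,-0.04,-1],[0.15,-0.85,0.2,0,0,-0.045,-1],[0.15,-0.85,0.2,0,0,-0.045,-1],[0.15,-0.85,0.2,0,0,-0.045,-1]],
])

```text
clock: 20.2
ee_pos: [460.9, 153.6, 389.7]
eef_rot: [-3.131, -0.013, 0.085]
contact_force: [-0.4, 1.6, -2.1]
gripper_width: 17.3
```

Run:
```python
from h import *
go(492.5,-17,370,4.8)
s=bot.state();print(s['gripper_width'],s['contact_force'],s['joints'].round(2))
```

```text
cur [460.9 153.6 389.7] [-179.4   -0.8    4.9] shift [ 0.158 -0.853 -0.099] turn [-0.0036  0.004  -0.0004] t 20.2
17.26861014241554 [-0.35059295  1.6211647  -2.13543749] [-1.01  0.01  0.62  1.75 -0.01  1.37 -1.87]
```

arm_command([
  [[0.03,-0.2,-0.05,-0.003,0.004,0,-1],[0.06,-0.4,-0.1,-0.003,0.004,0,-1],[0.1,-0.6,-0.1,-0.003,0.004,0,-1],[0.14,-0.78,-0.1,-0.003,0.004,0,-1],[0.158,-0.85,-0.1,-0.003,0.004,0,-1],[0.158,-0.85,-0.1,-0.003,0.004,0,-1],[0.158,-0.85,-0.1,-0.003,0.004,0,-1]],
])

```text
clock: 20.78
ee_pos: [492.5, -15.2, 369.3]
eef_rot: [-3.139, 0.001, 0.086]
contact_force: [0.5, 1.5, -3.3]
gripper_width: 17.7
```

Run:
```python
from h import *
import pickle
go(492.5,-17,370,4.8)
s=bot.state();pickle.dump(s,open('w13.pkl','wb'))
im=optics.get_image('wrist'); cv2.imwrite('pics/w13.png',im[:,:,::-1])
im=optics.get_image('scene'); cv2.imwrite('pics/s13.png',im[:,:,::-1])
im=optics.get_image('top'); cv2.imwrite('pics/t13.png',im[:,:,::-1])
crop('pics/s13.png','pics/s13c.png',180,140,380,290,4)
```

```text
cur [492.5 -15.2 369.3] [-179.8    0.     4.9] shift [ 0.    -0.009  0.004] turn [-0.0009 -0.0003 -0.0006] t 20.7833
```

View pics/w13.png

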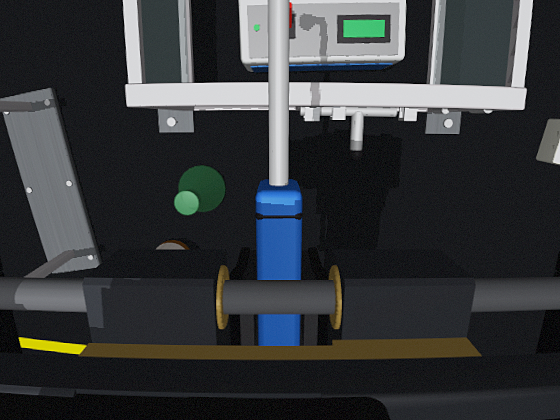

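View pics/s13c.png

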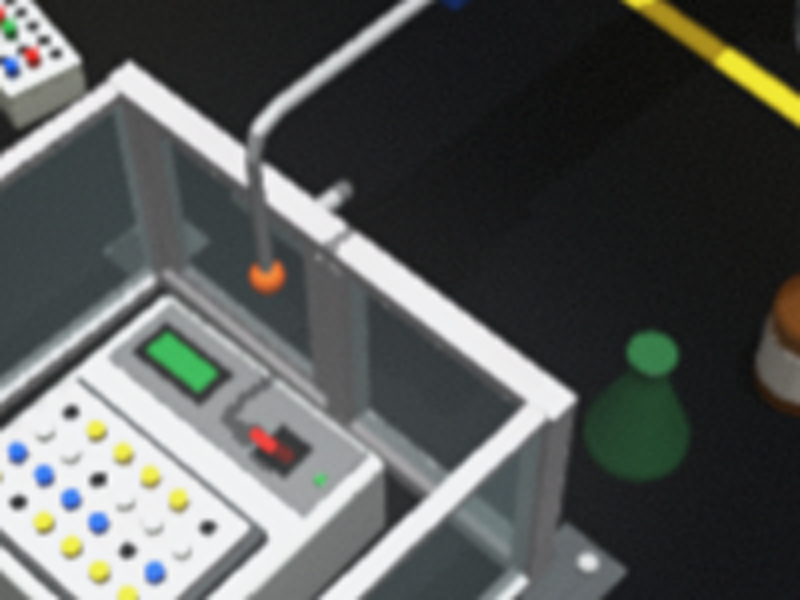

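View pics/t13.png

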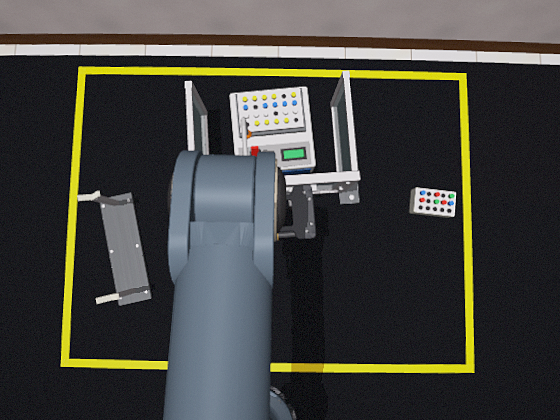

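Run:
```python
from h import *
import pickle
np.set_printoptions(precision=1,suppress=True)
crop('pics/w13.png','pics/w13c.png',230,0,420,110,4)
s=pickle.load(open('w13.pkl','rb'))
sc=lambda u,v:(180+u/4,140+v/4)
print('ball exp px scene',proj('scene',[[666.8,-0.2,273]]),'seen',sc(267,275))
print('ball on z273',onz('scene',[sc(267,275)],273))
print('tip scene z123',onz('scene',[sc(256,438)],123),'bezel scene corners z94',onz('scene',[sc(292,427),sc(310,443),sc(280,474),sc(248,456)],94))
im=cv2.imread('pics/s13.png').astype(int);m=((im[...,2]>150)&(im[...,1]<90)&(im[...,0]<90)).astype(np.uint8);m[:230]=0;m[275:]=0;m[:,:220]=0;m[:,270:]=0
ys,xs=np.nonzero(m);print('red px',xs.min(),xs.max(),ys.min(),ys.max(),xs.mean(),ys.mean())
t2=lambda u,v:(230+u/4,130+v/4)
print('bezel top',onz('top',[t2(83,80),t2(124,80),t2(124,124),t2(83,127)],94))
print('heater top-front edge', onz('top',[t2(28,172),t2(333,150)],90), onz('scene',[sc(170,297),sc(382,458)],90))
```

```text
ball exp px scene [[244.8 208.2]] seen (246.75, 208.75)
ball on z273 [[664.8   3.6 273. ]]
tip scene z123 [[679.7  -3.8 123. ]] bezel scene corners z94 [[649.3 -10.5  94. ]
 [648.5   5.2  94. ]
 [675.2   9.6  94. ]
 [681.5 -12.5  94. ]]
red px 242 248 247 252 245.34782608695653 249.6086956521739
bezel top [[676.3   5.7  94. ]
 [676.8 -18.5  94. ]
 [650.3 -19.1  94. ]
 [648.1   5.1  94. ]]
heater top-front edge [[ 621.4   37.2   90. ]
 [ 637.7 -142.9   90. ]] [[ 643.8 -138.9   90. ]
 [ 622.    39.6   90. ]]
```

View pics/w13c.png

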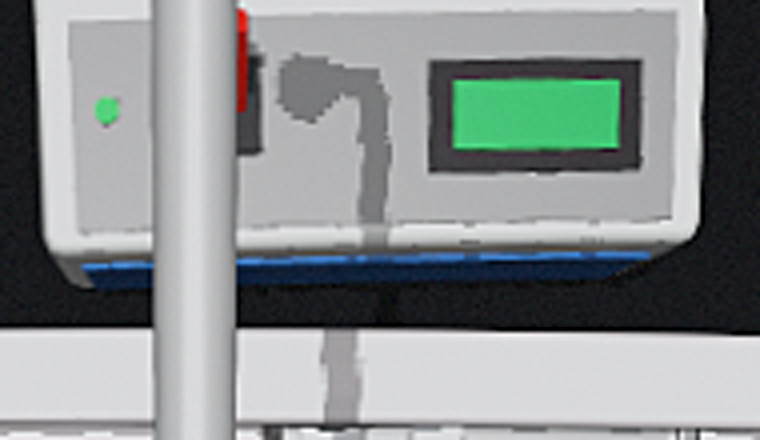

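arm_command([
  [[0.1,-0.015,0,-0.001,0,0,-1],[0.178,-0.015,0,-0.001,0,0,-1],[0.178,-0.015,-0.1,-0.001,0,0,-1],[0.178,-0.015,-0.25,-0.001,0,0,-1],[0.178,-0.015,-0.4,-0.001,0,0,-1],[0.178,-0.015,-0.5,-0.001,0,0,-1],[0.178,-0.015,-0.5,-0.001,0,0,-1],[0.178,-0.015,-0.5,-0.001,0,0,-1]],
])

```text
clock: 21.6
ee_pos: [527.7, -15.1, 268.8]
eef_rot: [3.141, 0.003, 0.092]
contact_force: [-0.4, 0.4, -2.1]
gripper_width: 17.6
```

Run:
```python
from h import *
import pickle
go(528,-18.2,208,4.9)
im=optics.get_image('scene'); cv2.imwrite('pics/s14.png',im[:,:,::-1])
im=optics.get_image('top'); cv2.imwrite('pics/t14.png',im[:,:,::-1])
crop('pics/s14.png','pics/s14c.png',190,180,310,280,6)
crop('pics/t14.png','pics/t14c.png',220,80,320,180,6)
```

```text
cur [527.7 -15.1 268.8] [180.    0.2   5.3] shift [ 0.001 -0.016 -0.304] turn [ 0.0003 -0.001  -0.0021] t 21.6
```

View pics/s14c.png

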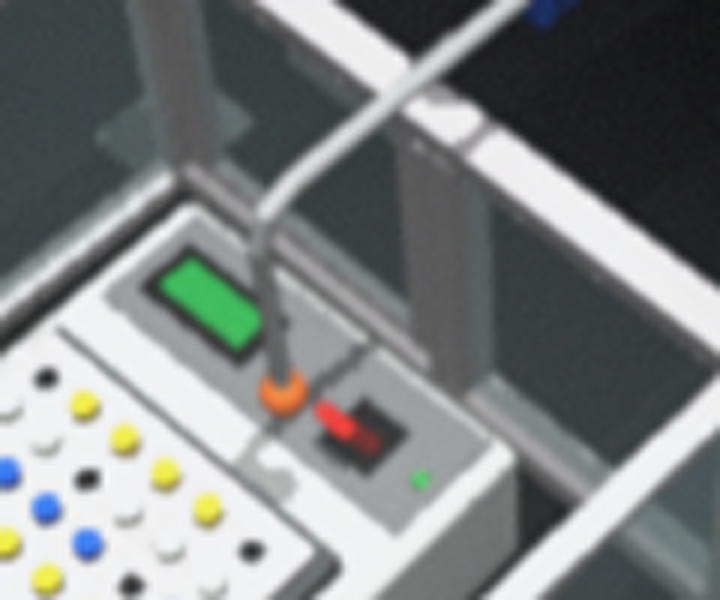

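View pics/t14c.png

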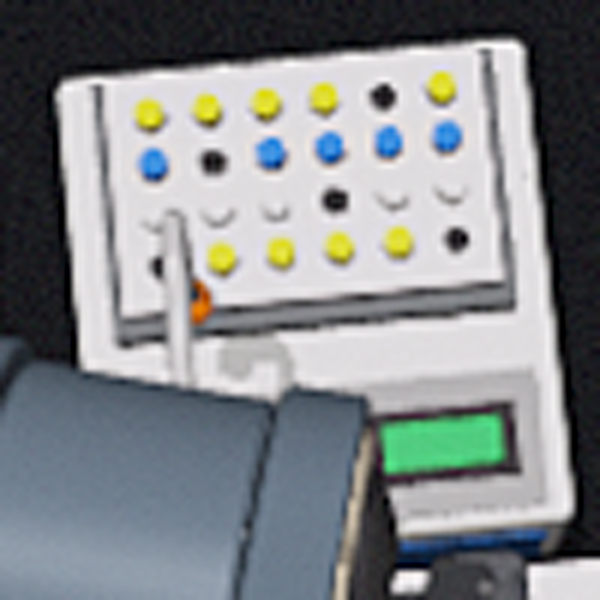

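Run:
```python
from h import *
np.set_printoptions(precision=1,suppress=True)
sc=lambda u,v:(190+u/6,180+v/6);tp=lambda u,v:(220+u/6,80+v/6)
print('exp',np.array([527.7,-15.1,268.8])+175*np.array([np.cos(np.radians(5.2)),np.sin(np.radians(5.2)),0])+[0,0,-96])
print('scene ball z173',onz('scene',[sc(284,391)],173),'tip z123',onz('scene',[sc(322,410)],123), 'tubes block front top z?',onz('scene',[sc(60,330),sc(335,565)],90))
print('top ball z173',onz('top',[tp(197,302)],173))
print(tri([('scene',sc(284,391)),('top',tp(197,302))]))
```

```text
exp [702.    0.8 172.8]
scene ball z173 [[700.2   4.1 173. ]] tip z123 [[678.4  -6.7 123. ]] tubes block front top z? [[ 723.1 -125.5   90. ]
 [ 707.2   33.2   90. ]]
top ball z173 [[701.6  -3.  173. ]]
(array([700.6,  -0.7, 168.5]), [np.float64(2.972109814339564), np.float64(2.972109814339411)])
```

arm_command([
  [[0,-0.016,-0.05,0,0,-0.002,-1],[0,-0.016,-0.12,0,0,-0.002,-1],[0,-0.016,-0.2,0,0,-0.002,-1],[0,-0.016,-0.26,0,0,-0.002,-1],[0,-0.016,-0.295,0,0,-0.002,-1],[0,-0.016,-0.305,0,0,-0.002,-1],[0,-0.016,-0.305,0,0,-0.002,-1]],
])

```text
clock: 22.28
ee_pos: [529.4, -19.2, 209.7]
eef_rot: [3.141, -0.002, 0.085]
contact_force: [-0.8, -0.2, -2.5]
gripper_width: 17.6
```

Run:
```python
from h import *
go(490,-21.5,208,4.9)
im=optics.get_image('scene'); cv2.imwrite('pics/s15.png',im[:,:,::-1])
crop('pics/s15.png','pics/s15c.png',190,180,310,280,6)
```

```text
cur [529.4 -19.2 209.7] [ 1.8e+02 -1.0e-01  4.8e+00] shift [-0.197 -0.011 -0.009] turn [0.0002 0.0005 0.0003] t 22.2833
```

View pics/s15c.png

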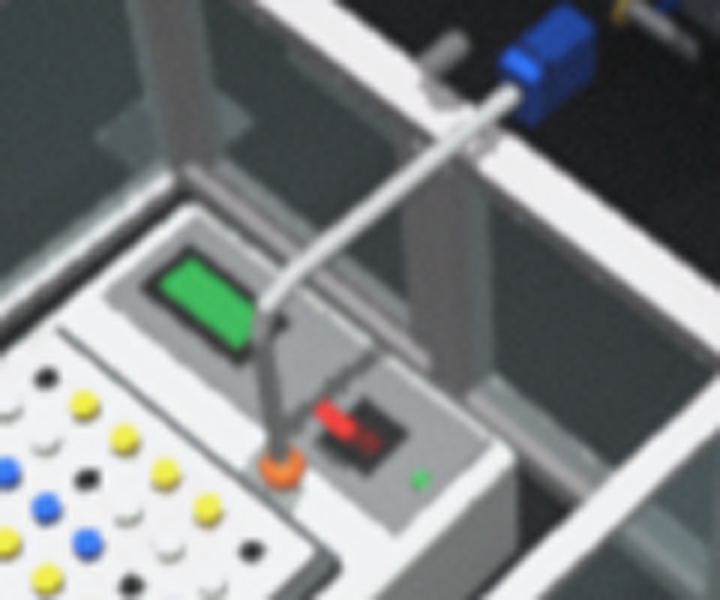

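Run:
```python
from h import *
np.set_printoptions(precision=1,suppress=True)
sc=lambda u,v:(190+u/6,180+v/6)
b=onz('scene',[sc(283,467)],113.5)[0]; p=onz('scene',[sc(363,400),sc(407,433),sc(366,474),sc(317,442)],93)
tip=onz('scene',[sc(317,412),sc(332,404)],124)
print(b,p,p.mean(0),tip)
hx=np.array([np.cos(np.radians(6)),np.sin(np.radians(6))]);hy=np.array([-hx[1],hx[0]])
d=(b-p.mean(0))[:2];print(d@hx,d@hy); d=(b-tip.mean(0))[:2];print(d@hx,d@hy)
```

```text
[702.3  -1.9 113.5] [[653.3 -15.2  93. ]
 [650.    8.2  93. ]
 [673.9  11.7  93. ]
 [679.1 -12.4  93. ]] [664.1  -1.9  93. ] [[680.7  -6.8 124. ]
 [674.1  -5.7 124. ]]
38.00127138239604 -3.9654153682034887
25.216629786225838 1.7520310443100238
```

arm_command([
  [[-0.03,-0.003,-0.005,0,0,0,-1],[-0.06,-0.006,-0.005,0,0,0,-1],[-0.09,-0.008,-0.005,0,0,0,-1],[-0.115,-0.01,-0.005,0,0,0,-1],[-0.14,-0.012,-0.005,0,0,0,-1],[-0.16,-0.014,-0.005,0,0,0,-1],[-0.175,-0.016,-0.005,0,0,0,-1],[-0.18,-0.016,-0.005,0,0,0,-1],[-0.18,-0.016,-0.005,0,0,0,-1]],
])

```text
clock: 23.08
ee_pos: [493.6, -22.5, 209.5]
eef_rot: [3.141, -0.003, 0.085]
contact_force: [2.0, 0.5, -1.4]
gripper_width: 18.0
```

Run:
```python
from h import *
go(490,-21.5,208,4.9)
im=optics.get_image('scene'); cv2.imwrite('pics/s16.png',im[:,:,::-1])
crop('pics/s16.png','pics/s16c.png',190,180,310,280,6)
```

```text
cur [493.6 -22.5 209.5] [180.   -0.2   4.8] shift [-0.018  0.005 -0.007] turn [0.0001 0.0009 0.0003] t 23.0833
```

View pics/s16c.png

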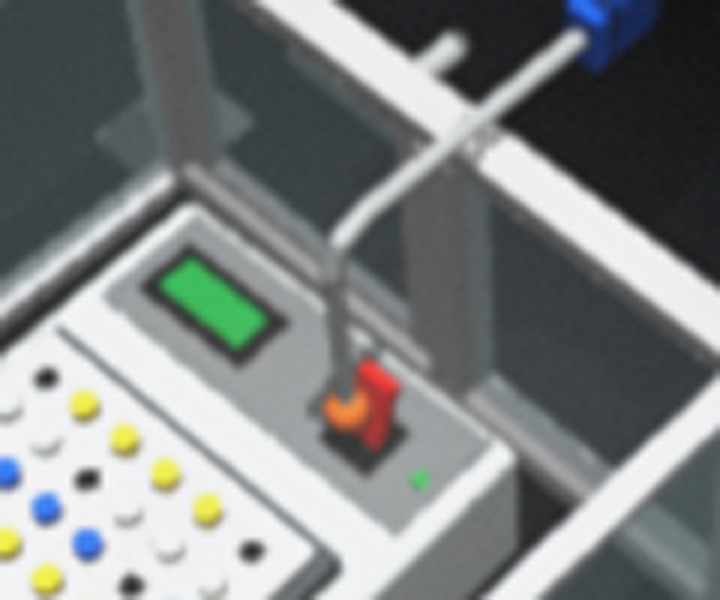

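arm_command([
  [[-0.02,0,-0.005,0,0,0,-1],[-0.035,-0.001,-0.005,0,0,0,-1],[-0.045,-0.001,-0.005,0,0,0,-1],[-0.045,-0.001,-0.005,0,0,0,-1]],
])

```text
clock: 23.47
ee_pos: [486.6, -22.3, 209.0]
eef_rot: [3.141, -0.008, 0.085]
contact_force: [5.2, 0.3, -3.0]
gripper_width: 17.6
```

Run:
```python
from h import *
go(484,-21.5,208,4.9)
im=optics.get_image('scene'); cv2.imwrite('pics/s17.png',im[:,:,::-1])
crop('pics/s17.png','pics/s17c.png',190,180,310,280,6)
```

```text
cur [486.6 -22.3 209. ] [179.9  -0.4   4.9] shift [-0.013  0.004 -0.005] turn [0.0001 0.0025 0.0001] t 23.4667
```

View pics/s17c.png

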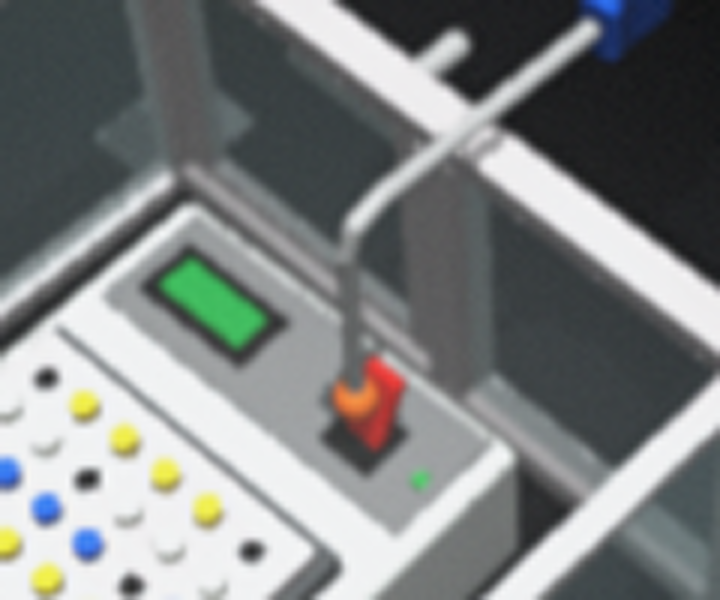

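Run:
```python
from h import *
np.set_printoptions(precision=1,suppress=True)
sc=lambda u,v:(190+u/6,180+v/6)
for a in ([(368,363),(396,381)],[(375,357),(404,377)]):
  print(onz('scene',[sc(*q) for q in a],124))
for th in (.5,.6,.7,.84):
  l=th-.42
  print(th,[proj('scene',[[664-36*np.sin(l)*.996,-2-36*np.sin(l)*.09+w,90+36*np.cos(l)]]).round(1) for w in (9,-9)])
print([sc(375,357),sc(404,377),sc(368,363),sc(396,381)])
```

```text
[[652.  -10.9 124. ]
 [649.2   2.7 124. ]]
[[648.2 -11.2 124. ]
 [645.7   3.4 124. ]]
0.5 [array([[253.1, 247.1]]), array([[248.1, 242.2]])]
0.6 [array([[254.2, 246.3]]), array([[249.2, 241.3]])]
0.7 [array([[255.3, 245.5]]), array([[250.3, 240.6]])]
0.84 [array([[256.8, 244.6]]), array([[251.8, 239.7]])]
[(252.5, 239.5), (257.3333333333333, 242.83333333333334), (251.33333333333334, 240.5), (256.0, 243.5)]
```

arm_command([
  [[-0.02,0,0,0,0,0,-1],[-0.04,0,0,0,0,0,-1],[-0.04,0,0,0,0,0,-1]],
])

```text
clock: 23.77
ee_pos: [479.9, -21.9, 209.5]
eef_rot: [3.141, -0.011, 0.086]
contact_force: [3.7, 0.6, -1.6]
gripper_width: 17.6
```

Run:
```python
from h import *
go(484,-21.5,208,4.9)
im=optics.get_image('scene'); cv2.imwrite('pics/s18.png',im[:,:,::-1])
a=cv2.imread('pics/s17.png')[230:262,235:270];b=im[:,:,::-1][230:262,235:270]
cv2.imwrite('pics/s18c.png',cv2.resize(np.hstack([a,b]),None,fx=10,fy=10,interpolation=cv2.INTER_CUBIC))
```

```text
cur [479.9 -21.9 209.5] [179.9  -0.7   4.9] shift [ 0.021  0.002 -0.008] turn [ 0.      0.0037 -0.0001] t 23.7667
```

View pics/s18c.png

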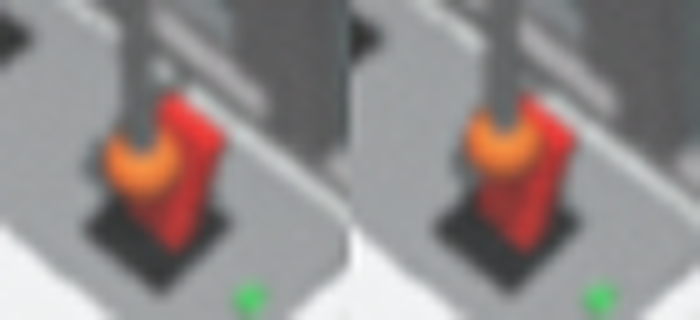

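arm_command([
  [[0.05,0.004,0,0,0,0,-1],[0.1,0.008,0,0,0,0,-1],[0.12,0.01,0.1,0,0,0,-1],[0.12,0.01,0.3,0,0,0,-1],[0.12,0.01,0.5,0,0,0,-1],[0.12,0.01,0.7,0,0,0,-1],[0.12,0.01,0.88,0,0,0,-1],[0.12,0.01,0.88,0,0,0,-1]],
])

```text
clock: 24.48
ee_pos: [506.9, -20.5, 391.8]
eef_rot: [3.141, -0.02, 0.086]
contact_force: [2.0, -0.5, -2.3]
gripper_width: 17.6
```

Run:
```python
from h import *
import pickle
go(461,153.6,380,4.9)
s=bot.state();pickle.dump(s,open('w19.pkl','wb'))
im=optics.get_image('scene'); cv2.imwrite('pics/s19.png',im[:,:,::-1])
im=optics.get_image('wrist'); cv2.imwrite('pics/w19.png',im[:,:,::-1])
crop('pics/s19.png','pics/s19c.png',180,120,380,270,4)
```

```text
cur [506.9 -20.5 391.8] [180.   -1.2   4.9] shift [-0.229  0.87  -0.059] turn [-0.0005  0.0064 -0.0001] t 24.4833
```

View pics/s19c.png

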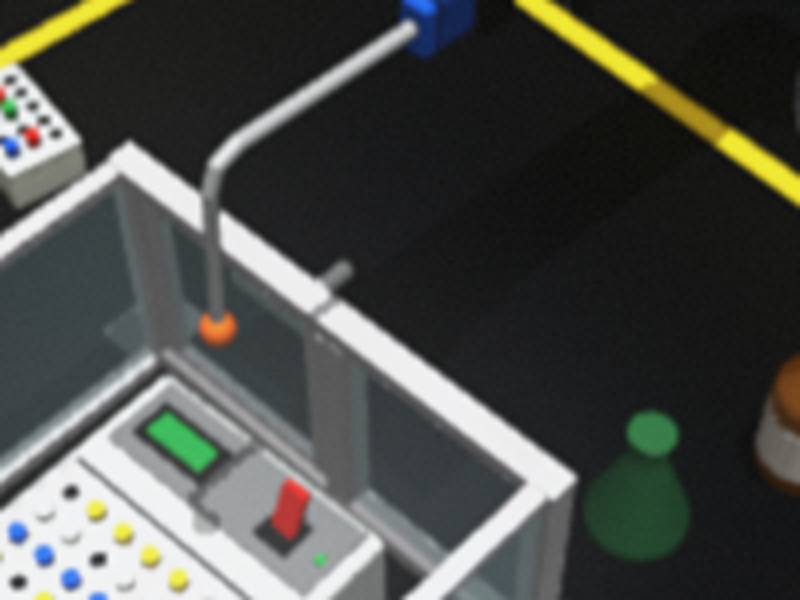

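View pics/w19.png

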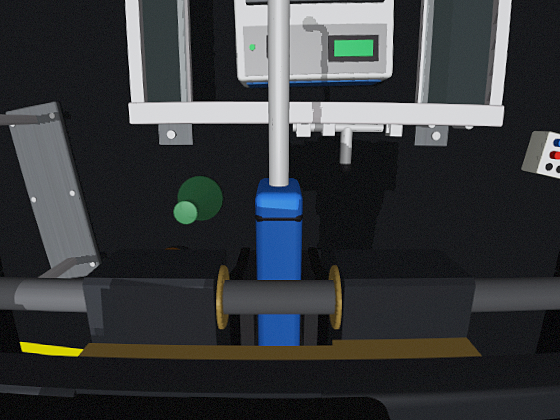

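Run:
```python
from h import *
import pickle
np.set_printoptions(precision=1,suppress=True)
def plane(path,px,tcp,yaw):
    u=np.array([np.cos(yaw),np.sin(yaw),0]);n=np.array([-u[1],u[0],0])
    p,d=ray('scene',px); t=((tcp-p)@n)/(d@n); X=p+d*t[:,None]
    return np.c_[(X-tcp)@u,X[:,2]-tcp[2]]
sc=lambda u,v:(180+u/4,120+v/4)
s=pickle.load(open('w19.pkl','rb'))
# ball, bend outer corner, shaft mid at grip front
P=plane('',[sc(218,327),sc(212,165),sc(240,142),sc(408,31)],s['ee_pos'],s['eef_rot'][2]);print(P)
sc2=lambda u,v:(180+u/4,140+v/4)
s=pickle.load(open('w13.pkl','rb'))
print(plane('',[sc2(267,275),sc2(258,140),sc2(300,93),sc2(418,5)],s['ee_pos'],s['eef_rot'][2]))
```

```text
[[179.5 -86.1]
 [169.9  20.8]
 [152.8  22.2]
 [ 44.   14.6]]
[[ 170.1 -103. ]
 [ 166.6   -2.3]
 [ 138.5    7.4]
 [  57.7    6.3]]
```

arm_command([
  [[-0.05,0.2,0,0,0,0,-1],[-0.1,0.4,0,0,0.01,0.01,-1],[-0.15,0.6,0,0,0.02,0.02,-1],[-0.2,0.8,0,0,0.028,0.03,-1],[-0.22,0.95,0,0,0.028,0.04,-1],[-0.22,1,0,0,0.028,0.045,-1],[-0.22,1,0,0,0.028,0.045,-1]],
])

```text
clock: 25.17
ee_pos: [457.6, 183.8, 382.0]
eef_rot: [-3.131, 0.084, 0.235]
contact_force: [-0.9, 0.6, -3.8]
gripper_width: 17.9
```

Run:
```python
from h import *
y=np.radians(13.3)
go(427.5,322.5,340,13.3,0.07*np.array([-np.sin(y),np.cos(y),0]))
```

```text
cur [457.6 183.8 382. ] [-179.4    4.8   13.5] shift [-0.15   0.694 -0.21 ] turn [-0.0022 -0.0052 -0.0006] t 25.1667
```

arm_command([
  [[-0.04,0.2,0,-0.002,-0.005,0,-1],[-0.08,0.4,-0.1,-0.002,-0.005,0,-1],[-0.12,0.58,-0.2,-0.002,-0.005,0,-1],[-0.15,0.694,-0.3,-0.002,-0.005,0,-1],[-0.15,0.694,-0.4,-0.002,-0.005,0,-1],[-0.15,0.694,-0.4,-0.002,-0.005,0,-1],[-0.15,0.694,-0.4,-0.002,-0.005,0,-1]],
])

```text
clock: 25.75
ee_pos: [427.5, 319.9, 300.0]
eef_rot: [3.138, 0.075, 0.231]
contact_force: [-1.0, -0.5, -1.9]
gripper_width: 17.4
```

Run:
```python
from h import *
import pickle
y=np.radians(13.3)
go(427.5,322.5,180,13.3,0.07*np.array([-np.sin(y),np.cos(y),0]))
s=bot.state();pickle.dump(s,open('w20.pkl','wb'))
im=optics.get_image('scene'); cv2.imwrite('pics/s20.png',im[:,:,::-1])
im=optics.get_image('wrist'); cv2.imwrite('pics/w20.png',im[:,:,::-1])
crop('pics/s20.png','pics/s20c.png',310,180,510,330,4)
```

```text
cur [427.5 319.9 300. ] [179.8   4.3  13.2] shift [ 0.     0.013 -0.6  ] turn [ 0.0015 -0.0012  0.0003] t 25.75
```

View pics/s20c.png

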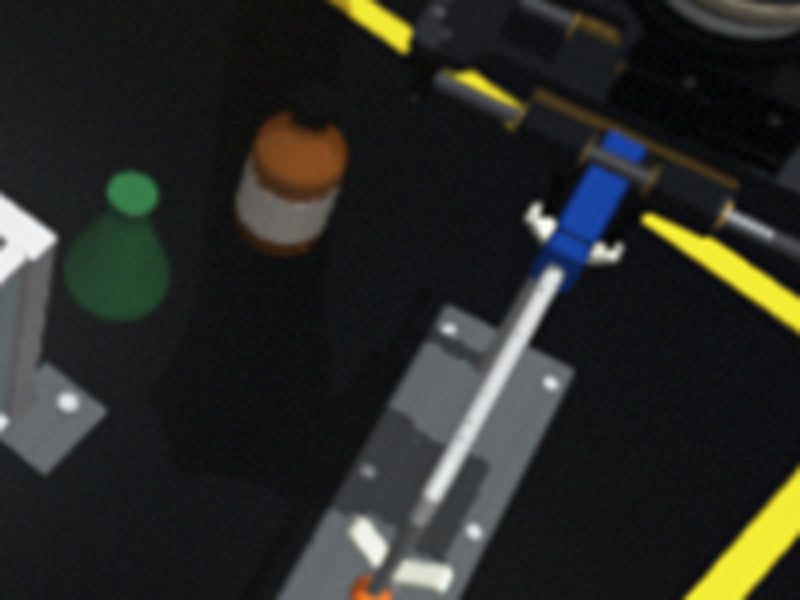

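View pics/w20.png

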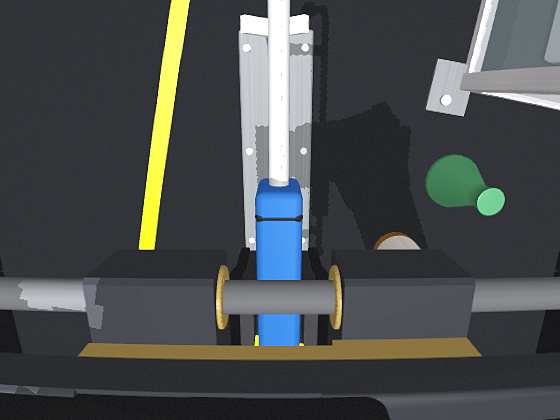

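arm_command([
  [[0,0.013,-0.15,0.001,-0.001,0,-1],[0,0.013,-0.3,0.001,-0.001,0,-1],[0,0.013,-0.45,0.001,-0.001,0,-1],[0,0.013,-0.56,0.001,-0.001,0,-1],[0,0.013,-0.63,0.001,-0.001,0,-1],[0,0.013,-0.68,0.001,-0.001,0,-1],[0,0.013,-0.7,0.001,-0.001,0,-1],[0,0.013,-0.7,0.001,-0.001,0,-1]],
])

```text
clock: 26.52
ee_pos: [429.8, 322.7, 163.1]
eef_rot: [-3.139, 0.065, 0.229]
contact_force: [0.5, 0.9, -2.3]
gripper_width: 17.5
```

Run:
```python
from h import *
import pickle
y=np.radians(13.3)
go(427.5,322.5,142,13.3,0.07*np.array([-np.sin(y),np.cos(y),0]))
s=bot.state();print(s['contact_force'])
im=optics.get_image('scene'); cv2.imwrite('pics/s21.png',im[:,:,::-1])
crop('pics/s21.png','pics/s21c.png',310,200,510,350,4)
```

```text
cur [429.8 322.7 163.1] [-179.8    3.7   13.1] shift [-0.012 -0.001 -0.106] turn [-0.0012  0.0012  0.0011] t 26.5167
[ 0.45070078  0.88743198 -2.30838138]
```

View pics/s21c.png

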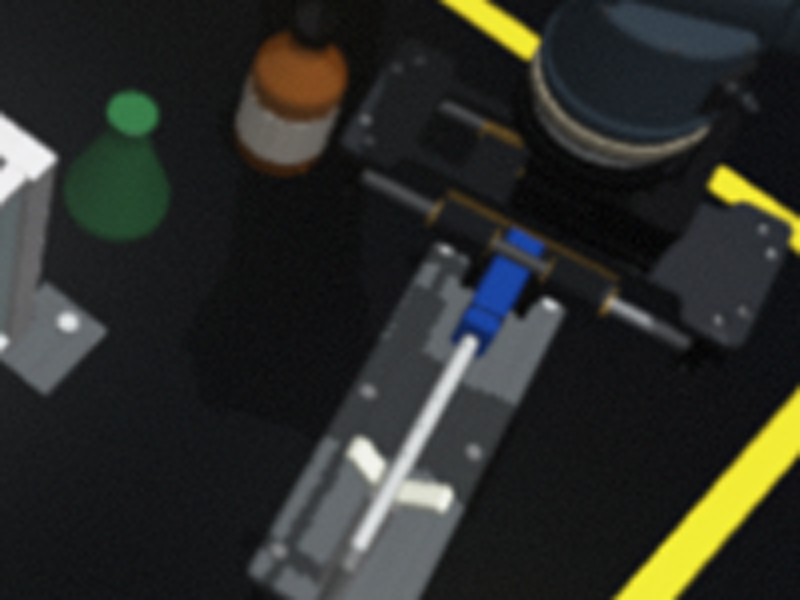

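Lower in small steps to contact.

arm_command([
  [[-0.008,-0.001,-0.04,-0.001,0.001,0.001,-1],[-0.008,-0.001,-0.07,-0.001,0.001,0.001,-1],[-0.008,-0.001,-0.09,-0.001,0.001,0.001,-1],[-0.008,-0.001,-0.1,-0.001,0.001,0.001,-1],[-0.008,-0.001,-0.105,-0.001,0.001,0.001,-1],[-0.008,-0.001,-0.105,-0.001,0.001,0.001,-1]],
])

```text
clock: 27.07
ee_pos: [428.3, 322.9, 142.7]
eef_rot: [-3.141, 0.069, 0.232]
contact_force: [-2.3, -0.2, -1.8]
gripper_width: 17.6
```

Run:
```python
from h import *
y=np.radians(13.3)
go(427.5,322.5,141,13.3,0.07*np.array([-np.sin(y),np.cos(y),0]))
s=bot.state();print(s['contact_force'],s['moment'])
```

```text
cur [428.3 322.9 142.7] [-179.9    3.9   13.3] shift [-0.004 -0.002 -0.009] turn [-0.0004  0.0003 -0.    ] t 27.0667
[-2.28980731 -0.18115865 -1.78182536] [-0.07224023  0.21037265 -0.03017826]
```

arm_command([
  [[0,0,-0.01,0,0,0,-1],[0,0,-0.018,0,0,0,-1],[0,0,-0.018,0,0,0,-1]],
])

```text
clock: 27.32
ee_pos: [428.6, 322.8, 140.6]
eef_rot: [-3.14, 0.068, 0.233]
contact_force: [-3.7, -3.1, 7.0]
gripper_width: 17.8
```

Run:
```python
from h import *
s=bot.state();print(s['ee_pos'],s['contact_force'],s['moment'])
im=optics.get_image('scene'); cv2.imwrite('pics/s22.png',im[:,:,::-1])
crop('pics/s22.png','pics/s22c.png',310,200,510,350,4)
```

```text
[428.61333942 322.81365888 140.56063824] [-3.71932321 -3.08885145  7.04840067] [-0.57322419  0.54513177  0.06790115]
```

View pics/s22c.png

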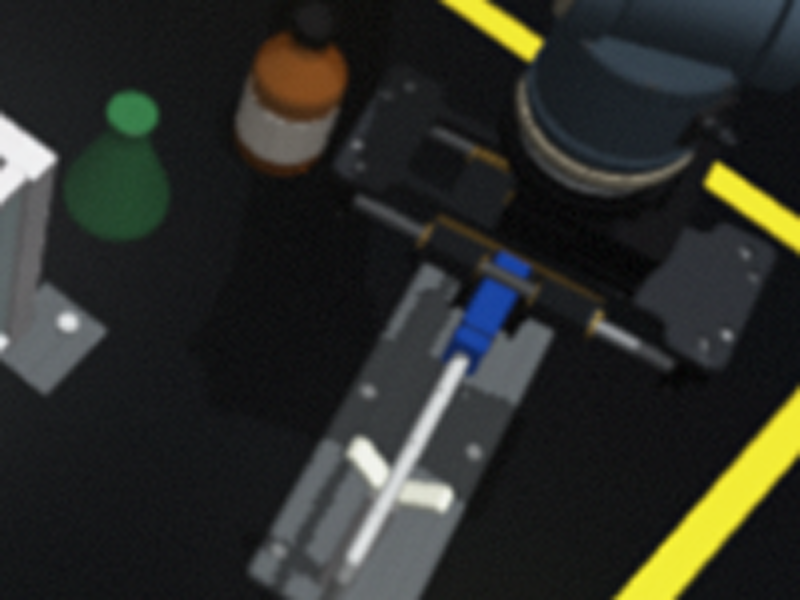

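Seated. Release, then straighten up while rising.

arm_command([
  [[0,0,0.003,0,0,0,1],[0,0,0.003,0,0,0,1],[0,0,0.003,0,0,0,1],[0,0,0.003,0,0,0,1],[0,0,0.003,0,0,0,1],[0,0,0.003,0,0,0,1],[0,0,0.003,0,0,0,1],[0,0,0.003,0,0,0,1],[0,0,0.1,0,0,0,1],[0,0,0.3,0,0,0,1],[0,0,0.5,0,0,0,1],[0,0,0.65,0,0,0,1]],
])

```text
clock: 28.37
ee_pos: [429.3, 322.9, 273.4]
eef_rot: [-3.139, 0.066, 0.232]
contact_force: [0.2, 0.8, 0.4]
gripper_width: 84.5
```

arm_command([
  [[0,0,0.1,0,-0.02,0,1],[0,0,0.1,0,-0.02,0,1],[0,0,0.1,0,-0.02,0,1],[0,0,0.1,0,-0.02,0,1],[0,0,0.1,0,-0.02,0,1],[0,0,0.1,0,-0.02,0,1]],
])

```text
clock: 28.87
ee_pos: [429.0, 322.4, 292.0]
eef_rot: [3.128, 0.007, 0.231]
contact_force: [0.0, 0.6, -0.8]
gripper_width: 87.0
```

Run:
```python
from h import *
import pickle
s=bot.state();pickle.dump(s,open('w23.pkl','wb'));print(s['ee_pos'],s['contact_force'])
for n in ('scene','wrist','top'):
  im=optics.get_image(n); cv2.imwrite(f'pics/{n}23.png',im[:,:,::-1])
crop('pics/scene23.png','pics/s23c.png',310,200,510,350,4)
crop('pics/scene23.png','pics/s23d.png',190,130,330,270,4)
```

```text
[428.98550544 322.41994944 292.00668764] [ 0.04085893  0.5505955  -0.79751321]
```

View pics/s23c.png

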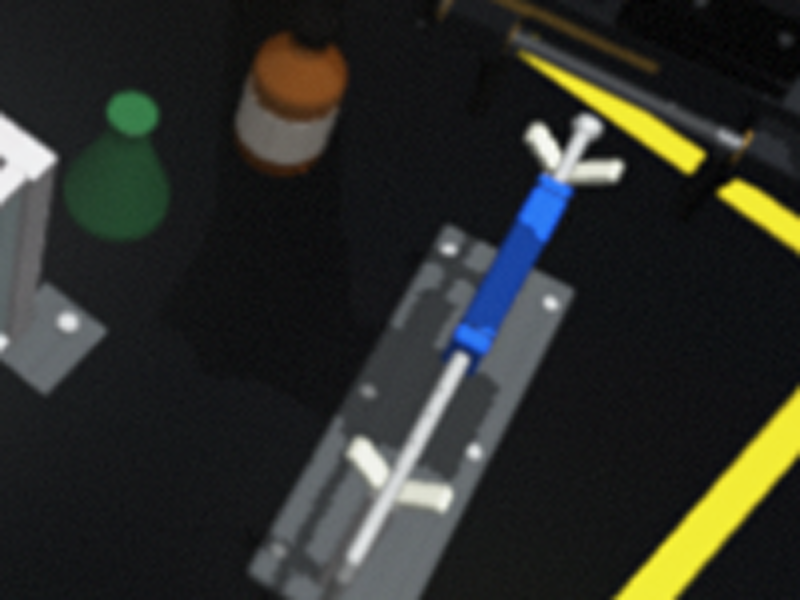

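View pics/wrist23.png

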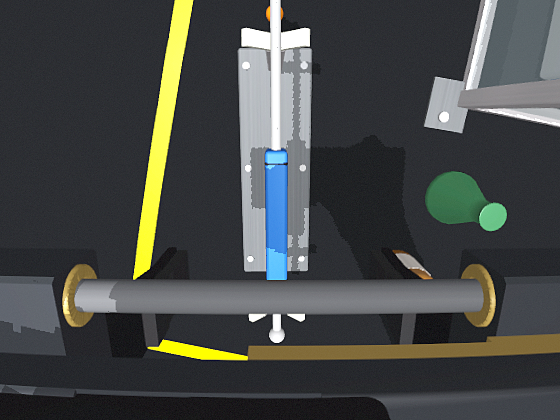

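View pics/top23.png

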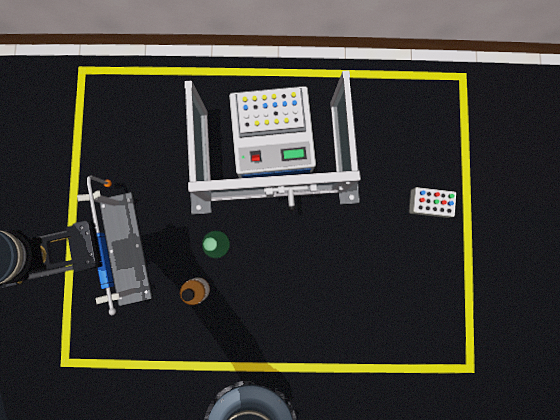

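View pics/s23d.png

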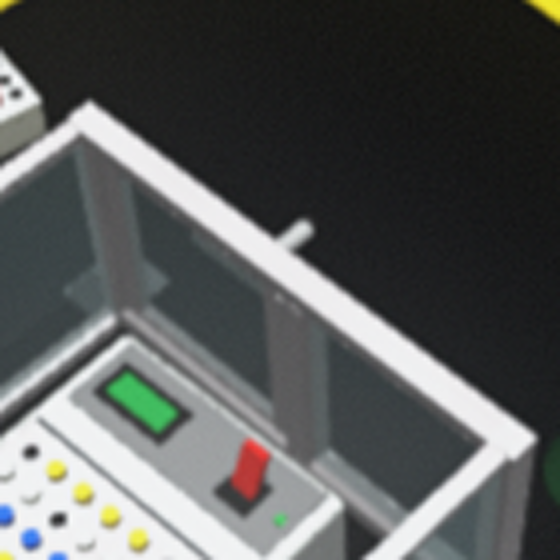

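Run:
```python
from h import *
import pickle
np.set_printoptions(precision=1,suppress=True)
s=pickle.load(open('w23.pkl','rb'))
f=onz('wrist',[(276,152)],168,s)[0];u=np.array([np.cos(.2335),np.sin(.2335)]);n=np.array([-u[1],u[0]])
d=f[:2]-[412.5,321];print('grip front along/lat',d@u,d@n)
q=onz('wrist',[(276,15),(277,325)],155,s);dd=q[0]-q[1];print('yaw',np.degrees(np.arctan2(dd[1],dd[0])),[(x[:2]-[412.5,321])@u for x in q],[(x[:2]-[412.5,321])@n for x in q])
b=onz('wrist',[(274.5,14)],45,s)[0];print('ball',(b[:2]-[412.5,321])@u,(b[:2]-[412.5,321])@n)
go(429,322,300,13.3);print(bot.state()['dq'].round(3))
```

```text
grip front along/lat 59.90097888955985 -1.2132663500692589
yaw 13.364428204187316 [np.float64(161.58260195375175), np.float64(-100.44804981723519)] [np.float64(-1.6469632494937456), np.float64(-1.5823136856968507)]
ball 189.86557483568006 -0.8518813800583882
cur [429.3 322.6 292.6] [179.3   0.4  13.2] shift [-0. -0.  0.] turn [ 0. -0.  0.] t 29.0167
[-0. -0. -0. -0.  0. -0. -0.]
```

```bash
python3 -c "
from station import bot
print(bot.job_done())"
```

```text
the job is handed in; nothing more can be done
None
```

The job is done and handed in at about 29 s of the 72 s allowed. `job_done` gave no verdict, so the results below come from my own measurements.

- **Bolt:** It is against its stop, but I infer rather than know that it is fully home. The knob moved only about 22 mm, less than the full 30 mm. Pushed two different ways, with 27 N and 45 N, it stopped at the same place. The bolt's end showed through the far side of the keeper. I take this to mean it started partly shot. The hatch looked shut.
- **First lay in the stand:** I laid the hook in both notches and let go. It rolled until its bent end hung about 9° off straight down, inside the 15° allowed.
- **Switch:** I reached over the guard with the hook and pulled the paddle until it stopped moving. The last two pictures during the pull showed it in the same place, and its tip matched the 0.84 rad position to within about half a pixel. The hook tipped about 4° in the fingers during this pull, and I corrected that before laying it back.
- **Final state of the hook:** It lies back in both notches with the hand clear.
    - The front end of the grip is 59.9 mm from the seat (60 expected), with 1–2 mm sideways offset.
    - The shaft line is 13.4°, equal to the stand's.
    - The ball is straight below the shaft.
- **Loose things:** The bottle, flask and rack look unmoved in the last top view.
- **Disagreement between cameras:** The top camera read about 4 mm to the right of the other two. I followed the scene and wrist cameras.

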